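# Hang the pin holder on the tool board and put the push block on it

## Robot

A 6-joint arm with a two-finger parallel gripper is mounted at the origin on a cart in front of the work surface, level with it; the furniture and walls round the work are solid. World frame = base frame: x ahead of the robot, y to its left, z up, the work surface at z = 0. Lengths are in m, angles in rad, forces in N, time in s.
With the tool pointing down it reaches from about 0.35 to 0.975 m from the base axis. Payload 4.9 kg.
Tool frame: the origin (TCP) lies midway between the tips of the shut fingers; the grasp point (between the pads) lies 19 mm behind it (manip.pinch_z is the distance from the TCP to the grasp point, in m); z points along the fingers, y is the direction in which the jaws open and shut (so a half turn about z gives the same grasp; the last joint's range is limited). The gripper opens to 85 mm and grips with 20 to 120 N. Pads are 22 mm wide; open, the fingers measure 114 mm over their backs; the gripper's body (76 mm by 85 mm) begins 54 mm behind the grasp point. The pads swing forward as they close: fully open they stand 13 mm farther back than shut.
Start: joints at [-1.371, 0.053, 1.613, -0, 1.476, -0.119], TCP at [0.196, -0.593, 0.198] pointing down, gripper open.
Joint ranges: [-3.01, 3.01], [-1.01, 2.22], [0.06, 2.58], [-1.02, 4.17], [0.09, 2.62], [-3.14, 3.14]. Speed limits (rad/s): [2.57, 2.57, 3.14, 3.14, 3.14, 3.14].

## Interface

Orientations are given as a unit quaternion [w, x, y, z].
In Python, from plant import manip gives the robot as it stands.
- The arm moves only by the tool drive_tool, never from a script. Its argument "commands" is text: rows parted by semicolons, each of 5 numbers parted by spaces: the finger opening in mm, from 0 to 85.4, then the shift along the tool's x, y, z in units of 30 mm (1.0 is 30 mm), then the turn about the tool's z in degrees. A call has exactly 8 rows; each row shifts and turns the commanded pose from where the row before left it, along the tool's axes as they then stand; what a row does not reach is not made up. A row lasts 1/8 s, in which the tool goes at most 62.5 mm and 10.7 degrees, less where a joint would pass 70% of its speed; a pose out of reach is approached as far as the arm can. A call is refused whole if a number of a shift passes 1 or a number of a turn 10.7, either way. A call with a gripper value outside its range is refused whole. The fingers move at their own pace and stop on an object; the grip force is fixed at half the most. Time passes only in rows, so rows that do not move let the fingers close, or fill a call up. It gives the time, the measured TCP pose, the force and the opening at its end, in the units of the state.
- manip.state(): the state, without advancing time (a new reading comes with each control period).
- manip.grab_frame(name): name is "scene" or "top"; returns the picture (384x512x3 uint8, red, green, blue); there is no depth.
- manip.camera_params(name): a dict with "fx", "fy", "cx", "cy" (pixels), "xyz" and "orientation" of the camera in the world. Camera axes: x right, y down, z forward; pixel columns grow to the right and rows downward; lengths in m; the calibration is good to about 2 mm. A picture is of the moment at which its call begins. camera_params takes no time and is no camera call.
- manip.job_done(): hands the job in, once; it reports no verdict.
The state is a dict: "time": time; "joint_pos": joint angles; "joint_vel": joint speeds; "joint_efforts": joint torques, N m; "tool_pos": TCP position; "tool_rot": TCP orientation; "contact_force": force on the tool from outside, world axes, zero at the start; "ft_torque": the same for the moment, N m; "gripper_width": opening from 0.0 (shut) to 1.0 (fully open).
Only numpy, scipy, OpenCV 4.12 (cv2) and the standard library are available. Lean on these libraries where they do the work, as an engineer would, in place of code of your own. Each camera call takes 0.05 s, during which the arm holds its last target. There are 200 camera calls.

## Task

Hang the plywood holder plate on the sloping tool board: pass its two keyholes over the two screw heads, then slide it down the slope until the screws sit fully home in the ends of the narrow slots, lying flat on the board, and let go. Then thread the yellow push block over the holder's two pins until it lies flat on the holder, and let go of it too. Leave the jars and the glue bottle standing where they are.

Things in the scene. Friction and masses are not known exactly. Their poses are not given: they have to be found in the camera images.
- panel: Grey tool board panel, 210 (x) x 190 (y) x 14 mm, in a fixed wooden stand, sloping 0.43 rad (25 degrees) from horizontal, upper edge away from the robot; turned up to 0.2 rad. Origin: centre of its front surface. x up the slope, y left across it, z out of it. Two steel screws stand square to it. Holder home: holder_grip at x +19, y 0, z +30 mm here; heads enter the keyholes with it at x +47 mm.
- screw_left (a point): Foot of the left screw on the panel's surface, at panel x +55, y +48 mm. Neck 8 mm thick to 11 mm out from the surface, then a domed head 18 mm across, ending 18 mm out.
- screw_right (a point): The same for the right screw, at panel x +55, y -48 mm.
- holder_grip (a point): Centre of the holder's black grip. Holder: loose plywood plate 140 x 140 x 8 mm, 200-330 g, lying flat, pins up. Grip: upright block 30 (x) x 16 (y) x 44 mm (z) on the plate, to be pinched across the 16 mm. This point is 30 mm above the plate's underside, 12 mm to +x of its centre. z out of its upper face; x to the edge that goes up the slope (the narrow slots point to it).
- keyhole_left (a point): Centre of a keyhole's 25 mm entry hole, at the plate's upper face; from holder_grip x +8, y +48, z -22 mm. From the hole a slot 12 mm wide runs to +x and ends 32 mm from this point; a neck in its end is centred 28 mm from this point, so the plate slides 28 mm down the slope.
- keyhole_right (a point): The same for the other keyhole, from holder_grip x +8, y -48, z -22 mm.
- pin_left (a point): Foot of a steel pin on the holder plate's upper face, from holder_grip x -50, y +50, z -22 mm; 8 mm thick, 20 mm high (along the plate's z), the last 6 mm tapered.
- pin_right (a point): The same for the other pin, from holder_grip x -50, y -50, z -22 mm.
- push_grip (a point): Centre of the push block's dark wooden grip. Push block: loose yellow base 44 (x) x 130 (y) x 8 mm, 120-200 g, lying flat. Grip: upright block 30 (x) x 16 (y) x 44 mm (z) at its middle, to be pinched across the 16 mm. This point is 30 mm above the base's underside; z up out of the base. Either way round fits. On the pins it is at x -50, y 0, z +8 mm of holder_grip.
- hole_left (a point): Centre of a 14 mm through hole in the push block at the base's underside, from push_grip y +50, z -30 mm.
- hole_right (a point): The same for the other hole, from push_grip y -50, z -30 mm.
- screw_jar: Bystander: glass jar with red lid, 68 mm across, 95 mm high, origin at the centre of its underside.
- glue_bottle: Bystander: amber glue bottle with red cap, 54 mm across, 160 mm high, origin at the centre of its underside.
- nail_jar: Bystander: glass jar with tan lid, 62 mm across, 85 mm high, origin at the centre of its underside.
There are look-alikes about, which are no part of the job. There is more than one size of the part that bears holder_grip; the job needs the larger.

How it is judged:
On the way:
1. the holder is hung on both screws, fully home in the narrow slots, and let go, while the push block is still off it (x of holder_grip in the frame of panel between 0.013 and 0.025 m and y of holder_grip in the frame of panel between -0.006 and 0.006 m and z of holder_grip in the frame of panel below 0.035 m and angle between the z axis of holder_grip and the z axis of panel, either way round below 0.1 rad and contact force between the fingers and holder below 0.3 N and distance between push_grip and holder_grip above 0.09 m), for 0.2 s.
At the end, for the whole second after the job is handed in: The holder hangs on both screws, within 6 mm of home along and across the board, at most 5 mm proud and within 0.1 rad of flat on it; the push block is on both pins, within 6 mm of its place on the holder, at most 4 mm proud and within 0.1 rad of flat on it (x of holder_grip in the frame of panel between 0.013 and 0.025 m and y of holder_grip in the frame of panel between -0.006 and 0.006 m and z of holder_grip in the frame of panel below 0.035 m and angle between the z axis of holder_grip and the z axis of panel, either way round below 0.1 rad and x of push_grip in the frame of holder_grip between -0.056 and -0.044 m and y of push_grip in the frame of holder_grip between -0.006 and 0.006 m and z of push_grip in the frame of holder_grip below 0.012 m and angle between the z axis of push_grip and the z axis of holder_grip, either way round below 0.1 rad); the robot touches nothing.
It fails at once if a jar or the glue bottle is moved by more than 3 cm or tipped (distance of any of screw_jar, glue_bottle, nail_jar from where it was at the start of the episode above 0.03 m or angle between any of screw_jar, glue_bottle, nail_jar's own z axis and vertical above 0.5 rad).
It also fails if it takes over 70 s, if anything falls off the work surface, if the arm or the gripper's body presses on something with over 40 N, if the wrist force passes 120 N, or if a joint passes its speed limit or range.

## Working session

There is one attempt and no reset: what is moved stays moved. The work goes in short steps, Python scripts to look and compute and a tool call to move; the robot and the scene stay as the last step left them, time stands still between calls to the robot, and variables do not carry over. Pictures are saved under pics/ and viewed, about 8 in all and at most 12, crops included, and the job is handed in when it is done.

Besides the shell and the picture viewer there is one more tool, called by a JSON object that holds its "name" and its "arguments", one argument or row to a line. drive_tool: Moves the arm, as the interface text tells. Its arguments: {"type":"object","properties":{"commands":{"type":"string"}},"required":["commands"]}

```bash
mkdir -p pics
cat > a.py <<'E'
from plant import manip
import cv2,numpy as np
for n in("scene","top"):
    im=manip.grab_frame(n); cv2.imwrite(f"pics/{n}0.png",im[:,:,::-1])
    cv2.imwrite(f"pics/{n}0b.png",cv2.resize(im[:,:,::-1],(800,600),interpolation=cv2.INTER_CUBIC))
    print(manip.camera_params(n))
s=manip.state();print(s)
E
python3 a.py
```

```text
{'fx': 392.4464253612988, 'fy': 392.4464253612988, 'cx': 255.05244771156663, 'cy': 194.7823575992065, 'xyz': array([-0.17649779,  0.78514041,  0.98305237]), 'orientation': array([ 0.16372316, -0.31170915,  0.83965934, -0.41352669])}
{'fx': 390.4613345012882, 'fy': 390.4613345012882, 'cx': 260.8539760390094, 'cy': 192.65403374911733, 'xyz': array([ 0.33559538, -0.01664351,  1.39793069]), 'orientation': array([ 0.05312931, -0.70243788,  0.70679911, -0.0647558 ])}
{'time': 0.1, 'joint_pos': array([-1.37098726e+00,  5.33015474e-02,  1.61415745e+00,  1.64421998e-05,
        1.47597446e+00, -1.19019863e-01]), 'joint_vel': array([ 0.00045261, -0.00046264, -0.00325153,  0.00095453, -0.00120136,
        0.00041773]), 'joint_efforts': array([ 1.15082617e-04, -3.94904923e+01, -3.71362031e+01, -1.47293736e-04,
        3.94896080e-03, -3.46873410e-07]), 'tool_pos': array([ 0.19577944, -0.59289545,  0.19707891]), 'tool_rot': array([-9.19980708e-04,  9.87320107e-01,  1.58739282e-01, -2.89923517e-05]), 'contact_force': array([-0.32976369,  0.82586688, -0.91513691]), 'ft_torque': array([0.01505665, 0.00530794, 0.01536187]), 'gripper_width': 0.996840053857914}
```

View pics/top0b.png

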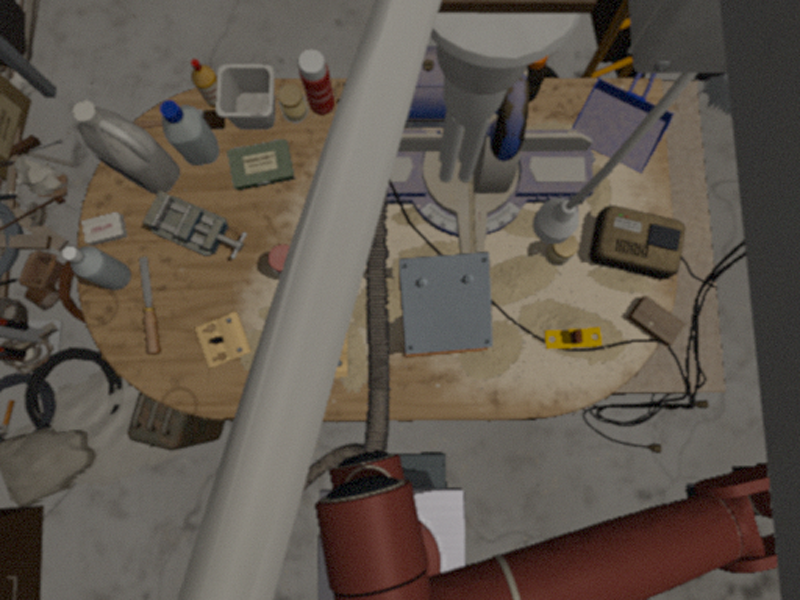

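View pics/scene0b.png

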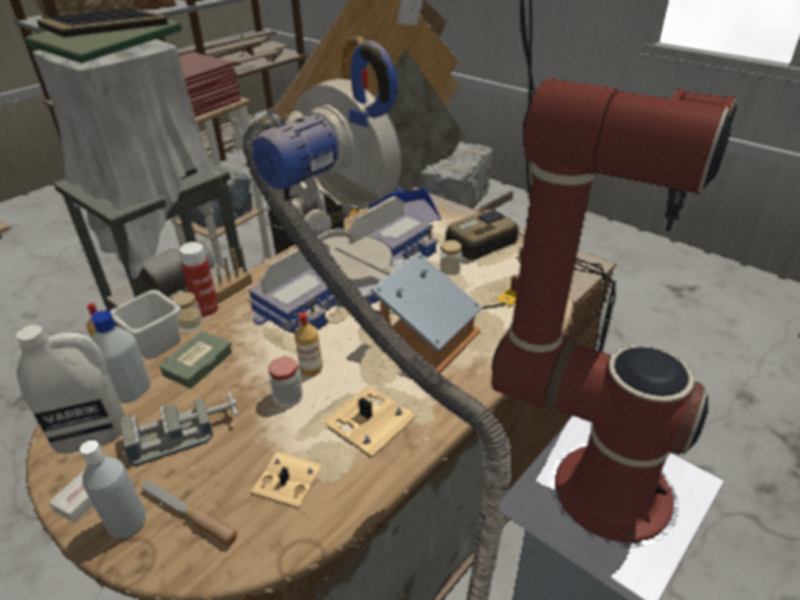

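The top view shows the panel at about (445,300) of the 800x600 picture and the push block at (572,338), with a pipe hiding the large holder. The scene view shows the large holder at (370,420), a smaller look-alike at (285,478), and a hose running between the holder and the panel. Next I'll view enlarged crops.

```bash
cat > h.py <<'E'
import cv2,numpy as np
from plant import manip
from scipy.spatial.transform import Rotation as R
def quat(q): return R.from_quat([q[1],q[2],q[3],q[0]])
C={n:manip.camera_params(n) for n in("scene","top")}
def ray(n,u,v):
    c=C[n]; d=quat(c["orientation"]).apply([(u-c["cx"])/c["fx"],(v-c["cy"])/c["fy"],1.]); return np.array(c["xyz"]),d
def onz(n,u,v,z):
    o,d=ray(n,u,v); return o+d*(z-o[2])/d[2]
def tri(us,ut):
    o1,d1=ray("scene",*us);o2,d2=ray("top",*ut)
    A=np.c_[d1,-d2]; t=np.linalg.lstsq(A,o2-o1,rcond=None)[0]
    p,q=o1+t[0]*d1,o2+t[1]*d2; return (p+q)/2,np.linalg.norm(p-q)
def proj(n,p):
    c=C[n]; q=quat(c["orientation"]).inv().apply(np.asarray(p)-c["xyz"]); return np.array([c["fx"]*q[...,0]/q[...,2]+c["cx"],c["fy"]*q[...,1]/q[...,2]+c["cy"]]).T
def crop(im,x,y,w,h,W,H):
    c=cv2.resize(im[y:y+h,x:x+w],(W,H),interpolation=cv2.INTER_CUBIC)
    k=W/w
    for i in range(x//10*10+10,x+w,10): cv2.line(c,(int((i+.5-x)*k),0),(int((i+.5-x)*k),6),(0,0,255),1); cv2.putText(c,str(i),(int((i+.5-x)*k)-10,16),0,.35,(0,0,255),1)
    for i in range(y//10*10+10,y+h,10): cv2.line(c,(0,int((i+.5-y)*k)),(6,int((i+.5-y)*k)),(0,0,255),1); cv2.putText(c,str(i),(8,int((i+.5-y)*k)+4),0,.35,(0,0,255),1)
    return c
E
python3 - <<'E'
from h import *
s=cv2.imread("pics/scene0.png");t=cv2.imread("pics/top0.png")
a=np.vstack([np.hstack([crop(s,200,235,80,60,400,300),crop(s,232,160,80,60,400,300)]),np.hstack([crop(t,248,155,80,60,400,300),crop(t,340,200,53,40,400,300)])])
cv2.imwrite("pics/c1.png",a)
E
```

```text
(no output)
```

View pics/c1.png

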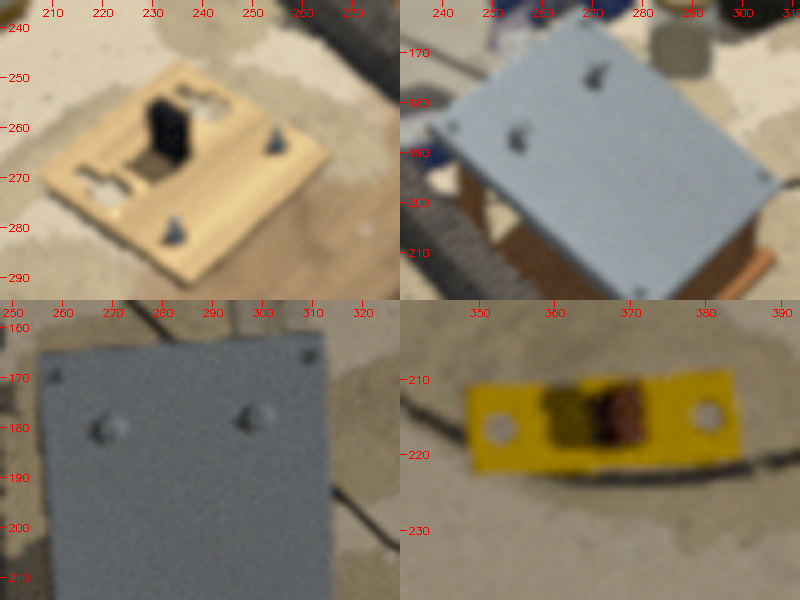

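Crop 1 shows the large holder in the scene view. Its plate corners are near (208,270), (235.5,246.5), (266,265.5) and (237,291), and the narrow slots point up-left. It also gives the screws in both views and the push block holes in the top view, at about (352.9,216.5) and (380.3,214.9).

```bash
cat > fit.py <<'E'
from h import *
from scipy.optimize import least_squares
P=np.array([[105,95,0],[105,-95,0],[-105,95,0],[-105,-95,0],[55,48,16],[55,-48,16]])/1e3
T=np.array([[255.5,164.9],[311.9,160.7],[258.2,226.8],[314,223.5],[269.9,179.5],[299.3,177.5]])
S=np.array([[237.5,185.5],[267.5,163],[276,222.2],[308.1,195.9],[254.9,185.9],[270.9,173.9]])
def pw(q): return R.from_euler("ZY",[q[3],-q[4]])
def f(q):
    X=q[:3]+pw(q).apply(P); return np.r_[(proj("top",X)-T).ravel(),(proj("scene",X)-S).ravel(),(q[4]-.43)*100]
r=least_squares(f,[.55,-.1,.1,0,.43],loss="soft_l1"); print("panel",r.x.round(4)); print(f(r.x).round(1))
# holder: points scene view, plate frame about centre
def flat(n,pts,uv,q0):
    g=lambda q:(proj(n,np.r_[q[:2],0]+R.from_euler("z",q[2]).apply(pts))-uv).ravel()
    r=least_squares(g,q0); print(r.x.round(4),g(r.x).round(1)); return r.x
H=np.array([[70,70,8],[70,-70,8],[-70,70,8],[-70,-70,8],[-38,50,8],[-38,-50,8]])/1e3
uv=np.array([[207.9,270.1],[235.5,246.5],[236.9,291.1],[265.9,265.5],[234.1,283],[254.5,265.2]])
c=onz("scene",*uv[:4].mean(0),.008); e=onz("scene",*uv[0:2].mean(0),.008)-c
h=flat("scene",H,uv,[c[0],c[1],np.arctan2(e[1],e[0])])
print("holder_grip",h[:2]+.012*np.array([np.cos(h[2]),np.sin(h[2])]))
a,b=onz("top",352.9,216.5,.006),onz("top",380.3,214.9,.006); print("push",(a+b)/2,np.linalg.norm(a-b),"y dir yaw",np.arctan2(*(a-b)[1::-1])-np.pi/2)
# hose
t=np.array([[382,200],[377,300],[375,430]])*.64-.2
o,d0=ray("top",*t[0]);_,d1=ray("top",*t[2]);nn=np.cross(d0,d1)
for s in [(275,190),(300,240),(345,310),(400,370),(450,410),(490,450),(495,520)]:
    o2,d=ray("scene",s[0]*.64-.2,s[1]*.64-.2); print("hose",(o2+d*(nn@(o-o2))/(nn@d)).round(3))
for n,s,t in(("red jar",(285,365),(278,257)),("tan",(452,246),(562,250))): print(n,tri(np.array(s)*.64,np.array(t)*.64))
print("bottle cap->",onz("scene",303*.64,318*.64,.155),"bottle base",onz("scene",309*.64,370*.64,0.))
E
python3 fit.py
```

```text
panel [ 0.5464 -0.1182  0.1194  0.0629  0.4232]
[-1.2 -0.2  0.6  0.2 -0.  -1.1 -0.  -1.7 -0.   0.3  0.   0.4 -1.5 -0.2
 -0.1 -0.8  3.5  2.4  0.2  1.8  0.7 -0.4  0.3 -0.5 -0.7]
[0.4673 0.1693 0.0012] [-1.5 -0.5  0.1  0.1  0.4  0.6  0.3  0.4  0.2 -0.4  0.5 -0.5]
holder_grip [0.47929293 0.16927936]
push [ 0.4841868  -0.42016527  0.006     ] 0.0993949058999666 y dir yaw 0.052352141852915146
hose [0.906 0.005 0.337]
hose [0.829 0.011 0.234]
hose [0.683 0.02  0.103]
hose [0.505 0.028 0.024]
hose [ 0.358  0.033 -0.001]
hose [ 0.247  0.038 -0.041]
hose [ 0.21   0.046 -0.246]
red jar (array([0.64777812, 0.23835126, 0.10385419]), np.float64(0.010024064898916924))
tan (array([ 0.66892562, -0.38050954,  0.09304677]), np.float64(0.0020739394775094876))
bottle cap-> [0.68071005 0.14427015 0.155     ] bottle base [0.68328114 0.14630893 0.        ]
```

{"name": "drive_tool", "arguments": {
  "commands": "85 0 0 -0.6 9.1;85 0 0 -0.6 9.1;85 0.36 -1 -0.4 0;85 0.36 -1 -0.4 0;85 0.36 -1 -0.4 0;85 0.36 -1 -0.4 0;85 0.36 -1 0 0;85 0.36 -1 0 0"
}}

```text
time: 1.1
tool_pos: [0.2607, -0.4123, 0.2819]
tool_rot: [-0.0, 1.0, 0.001, -0.0]
contact_force: [0.4, -0.0, 0.3]
gripper_width: 0.997
```

{"name": "drive_tool", "arguments": {
  "commands": "85 0.36 -1 0 0;85 0.36 -1 0 0;85 0.36 -1 0 0;85 0.36 -1 0 0;85 0.36 -1 0 0;85 0.36 -1 0 0;85 0.36 -1 0 0;85 0.36 -1 0 0"
}}

```text
time: 2.1
tool_pos: [0.3466, -0.1722, 0.2817]
tool_rot: [-0.0, 1.0, 0.0, -0.0]
contact_force: [1.0, 0.7, -0.3]
gripper_width: 0.993
```

{"name": "drive_tool", "arguments": {
  "commands": "85 0.36 -1 0 0;85 0.36 -1 0 0;85 0.36 -1 0 0;85 0.36 -1 0 0;85 0.36 -1 0 0;85 0.36 -1 0 0;85 0.36 -1 0 0;85 0.36 -1 0 0"
}}

```text
time: 3.1
tool_pos: [0.4327, 0.0679, 0.2817]
tool_rot: [0.0, 1.0, 0.001, -0.0]
contact_force: [-0.3, -1.2, 0.2]
gripper_width: 0.994
```

{"name": "drive_tool", "arguments": {
  "commands": "85 0.36 -0.9 0 0;85 0.36 -0.9 0 0;85 0.36 -0.9 0.3 0;85 0.36 -0.68 0.7 0;85 0.11 0 1 0;85 0 0 1 0;85 0 0 1 0;85 0 0 0.9 0"
}}

```text
time: 4.1
tool_pos: [0.4784, 0.1681, 0.1334]
tool_rot: [0.0, 1.0, 0.001, -0.001]
contact_force: [0.1, -0.4, 0.2]
gripper_width: 0.994
```

Run:
```python
from h import *
print(manip.state()["tool_pos"])
s=manip.grab_frame("scene")[:,:,::-1].copy();cv2.imwrite("pics/s1.png",s)
cv2.imwrite("pics/c2.png",crop(s,180,190,120,90,800,600))
p=manip.state()["tool_pos"]
print("tcp px",proj("scene",p),"grip pred",proj("scene",[.4793,.1693,.052]))
```

```text
[0.4783886  0.16814643 0.1334172 ]
tcp px [232.99900779 239.66792542] grip pred [233.08216517 256.73274843]
```

View pics/c2.png

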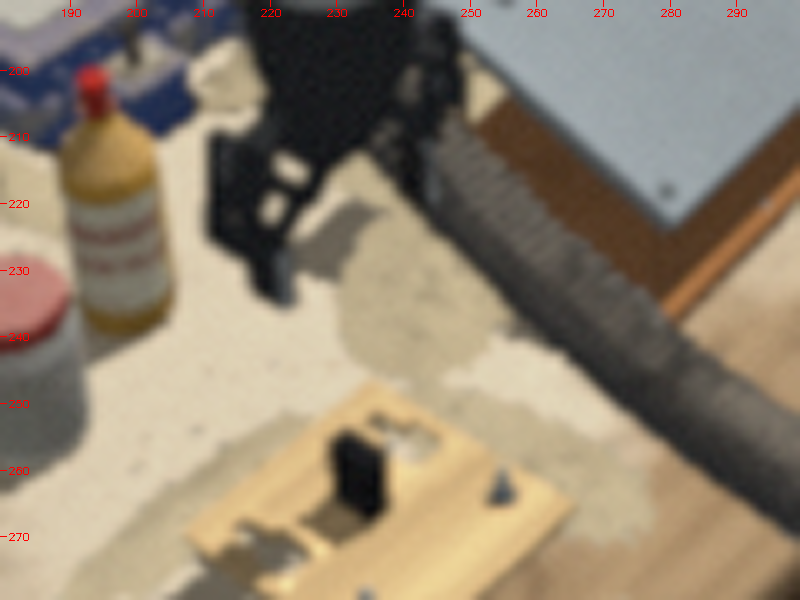

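{"name": "drive_tool", "arguments": {
  "commands": "85 0.03 -0.04 1 0;85 0 0 1 0;85 0 0 1 0;85 0 0 0.75 0;85 0 0 0 0;40 0 0 0 0;10 0 0 0 0;0 0 0 0 0"
}}

```text
time: 5.15
tool_pos: [0.4808, 0.1696, 0.0238]
tool_rot: [-0.0, 1.0, 0.001, 0.001]
contact_force: [1.0, -0.1, -0.6]
gripper_width: 0.371
```

{"name": "drive_tool", "arguments": {
  "commands": "0 0 0 0 0;0 0 0 0 0;0 0 0 0 0;0 0 0 -0.5 0;0 0 0 -1 0;0 0 0 -1 0;0 0 0 -1 0;0 0 0 -1 0"
}}

```text
time: 6.15
tool_pos: [0.4802, 0.1695, 0.16]
tool_rot: [-0.0, 1.0, 0.001, 0.001]
contact_force: [0.2, 0.4, -0.9]
gripper_width: 0.001
```

```bash
sed -i 's/\[276,222.2\]/[280,223.5]/' fit.py; python3 fit.py|head -3
python3 - <<'E'
from h import *
st=manip.state();print(st["tool_pos"],st["gripper_width"],st["contact_force"])
s=manip.grab_frame("scene")[:,:,::-1].copy();cv2.imwrite("pics/s2.png",s)
cv2.imwrite("pics/c3.png",crop(s,170,160,160,120,800,600))
E
```

```text
panel [ 0.5458 -0.1184  0.1198  0.0692  0.4222]
[-1.3  0.1  0.5  0.2  0.2 -0.8  0.2 -1.7 -0.   0.5  0.   0.4 -1.3 -0.1
 -0.2 -0.8 -0.   1.   0.3  1.6  0.9 -0.3  0.3 -0.5 -0.8]
[0.48020986 0.16948193 0.15998109] 0.001186833782942875 [ 0.23654699  0.36824963 -0.93543077]
```

View pics/c3.png

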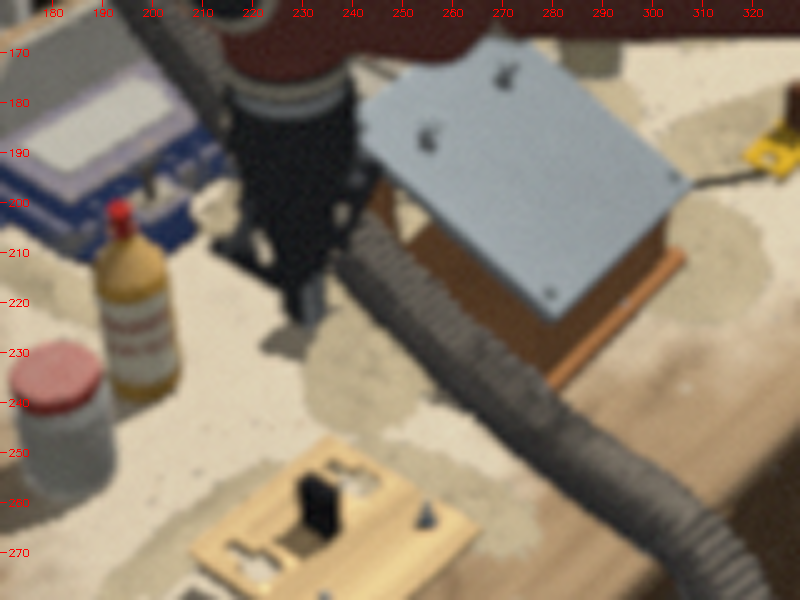

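The fingers shut on nothing. The picture shows the grip still upright at about (233,262), with the shut fingertips at about (230.5,224). I'll compare those pixels with the prediction.

Run:
```python
from h import *
print(proj("scene",[.4802,.1695,.16]),proj("scene",[.4802,.1695,.179]))
for dz in(0,.052):print(dz,proj("scene",[.4793,.1693,dz]),proj("scene",[.4793,.1693,.008]))
t=manip.grab_frame("top")[:,:,::-1];cv2.imwrite("pics/t2.png",t)
s=cv2.imread("pics/s2.png")
print(onz("scene",233,255.5,.052),onz("scene",230.8,224,.16))
cv2.imwrite("pics/c4.png",np.vstack([crop(s,195,240,80,60,400,300),crop(t,170,180,80,60,400,300)]))
```

```text
[231.04410454 232.11281409] [230.70797508 227.52262848]
0 [233.87732614 267.6686238 ] [233.75748943 266.02050544]
0.052 [233.08216517 256.73274843] [233.75748943 266.02050544]
[0.48332484 0.1654871  0.052     ] [0.50707441 0.142795   0.16      ]
```

View pics/c4.png

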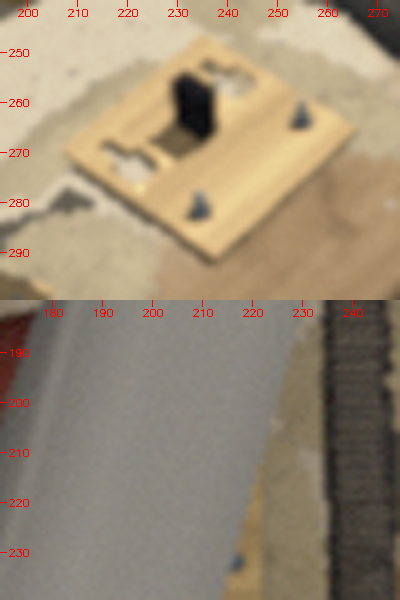

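Run:
```python
from h import *
p=np.array([.1958,-.5929,.1971])
for n in C:
    print(n,proj(n,p+np.array([0,0,.0])),proj(n,p+[0,0,.013]),proj(n,[0,0,0]))
s=cv2.imread("pics/scene0.png");t=cv2.imread("pics/top0.png")
s2=cv2.imread("pics/s2.png");a=crop(s,390,90,80,60,400,300);b=crop(s2,200,180,60,45,400,300)
cv2.imwrite("pics/c5.png",np.hstack([a,b]))
```

```text
scene [424.03324958 153.31568896] [424.87020525 150.35347784] [391.65178482 314.0475299 ]
top [447.04784134 304.28835308] [449.17891776 304.79571017] [250.13376219 358.99406104]
```

View pics/c5.png

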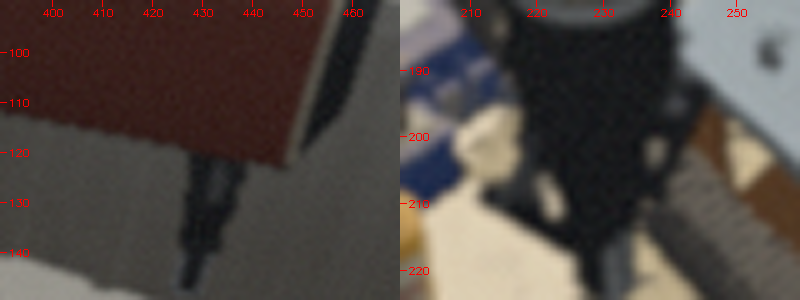

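Run:
```python
from h import *
print(manip.pinch_z,[a for a in dir(manip) if a[0]!='_'])
st=manip.state();print(st["tool_pos"],st["joint_pos"],st["time"])
s2=manip.grab_frame("scene")[:,:,::-1];m=(s2.max(2)<75).astype(np.uint8)
for v in range(212,236,2): print(v,''.join('#' if x else '.' for x in m[v,205:260]))
```

```text
0.0187 ['IKError', 'camera_params', 'grab_frame', 'job_done', 'pinch_z', 'state']
[0.48290837 0.17003709 0.16329744] [ 1.93112941e-01 -2.05429339e-01  1.91568218e+00 -3.04162606e-06
  1.42216294e+00  1.76268433e+00] 6.25
212 .............#########################.................
214 ................############....########...............
216 ....................########......########.............
218 .....................#####.#.......#########...........
220 ......................####...........########..........
222 .......................###.............########........
224 ........................................########.......
226 ...........................................########....
228 .............................................########..
230 ...............................................########
232 .................................................######
234 ...................................................####
```

{"name": "drive_tool", "arguments": {
  "commands": "85 0 0 0 0;85 0 0 0 0;85 0 0 1 0;85 0 0 1 0;85 0 0 1 0;85 0 0 1 0;85 0 0 0.9 0;85 0 0 0 0"
}}

```text
time: 7.3
tool_pos: [0.4767, 0.1688, 0.0072]
tool_rot: [0.001, 1.0, 0.001, -0.004]
contact_force: [0.3, 0.8, 0.3]
gripper_width: 0.993
```

Run:
```python
from h import *
st=manip.state();print(st["tool_pos"],st["contact_force"],st["gripper_width"])
s=manip.grab_frame("scene")[:,:,::-1]
cv2.imwrite("pics/c6.png",crop(s,190,210,100,75,800,600))
st=manip.state();print(st["tool_pos"],st["contact_force"])
```

```text
[0.47673151 0.16877259 0.00724834] [0.26886936 0.82101453 0.32072104] 0.9932211542967334
[0.47851201 0.16913721 0.00922728] [ 0.46570927 -0.72312118  0.04074955]
```

View pics/c6.png

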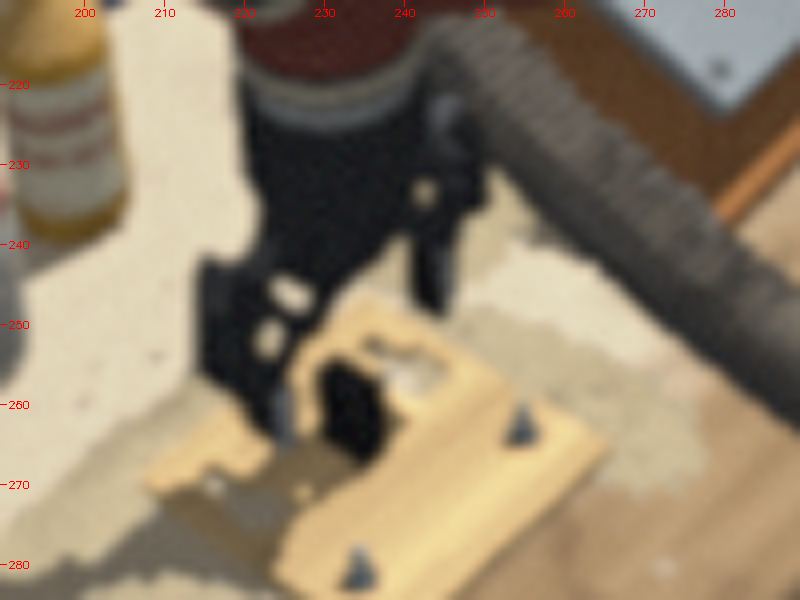

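The fingers straddle the grip, with tips at (224.5,265) and (243.5,249), and look about 25 mm higher than the reported TCP. I'll go lower and close while watching the force.

{"name": "drive_tool", "arguments": {
  "commands": "85 0 0 0.3 0;85 0 0 0.1 0;85 0 0 0 0;40 0 0 0 0;20 0 0 0 0;12 0 0 0 0;12 0 0 0 0;12 0 0 0 0"
}}

```text
time: 8.35
tool_pos: [0.4803, 0.1694, -0.001]
tool_rot: [0.0, 1.0, 0.001, 0.0]
contact_force: [0.1, -0.9, 1.4]
gripper_width: 0.176
```

{"name": "drive_tool", "arguments": {
  "commands": "0 0 0 0 0;0 0 0 0 0;0 0 0 0 0;0 0 0 0 0;0 0 0 0 0;0 0 0 0 0;0 0 0 0 0;0 0 0 0 0"
}}

```text
time: 9.35
tool_pos: [0.4803, 0.1695, -0.001]
tool_rot: [-0.0, 1.0, 0.001, 0.0]
contact_force: [1.2, -0.8, 5.7]
gripper_width: 0.172
```

{"name": "drive_tool", "arguments": {
  "commands": "0 0 0 -0.1 0;0 0 0 -0.2 0;0 0 0 -0.3 0;0 0 0 -0.5 0;0 0 0 -0.8 0;0 0 0 -0.8 0;0 0 0 -0.8 0;0 0 0 0 0"
}}

```text
time: 10.35
tool_pos: [0.4822, 0.1699, 0.1071]
tool_rot: [-0.001, 1.0, 0.001, 0.003]
contact_force: [0.9, -0.4, -2.8]
gripper_width: 0.17
```

Run:
```python
from h import *
st=manip.state();print(st["tool_pos"],st["contact_force"],st["gripper_width"])
s=manip.grab_frame("scene")[:,:,::-1];cv2.imwrite("pics/s7.png",s)
cv2.imwrite("pics/c7.png",crop(s,180,200,100,75,800,600))
```

```text
[0.48221313 0.16987082 0.10711973] [ 0.85956466 -0.43078217 -2.83625195] 0.17036007273402193
```

View pics/c7.png

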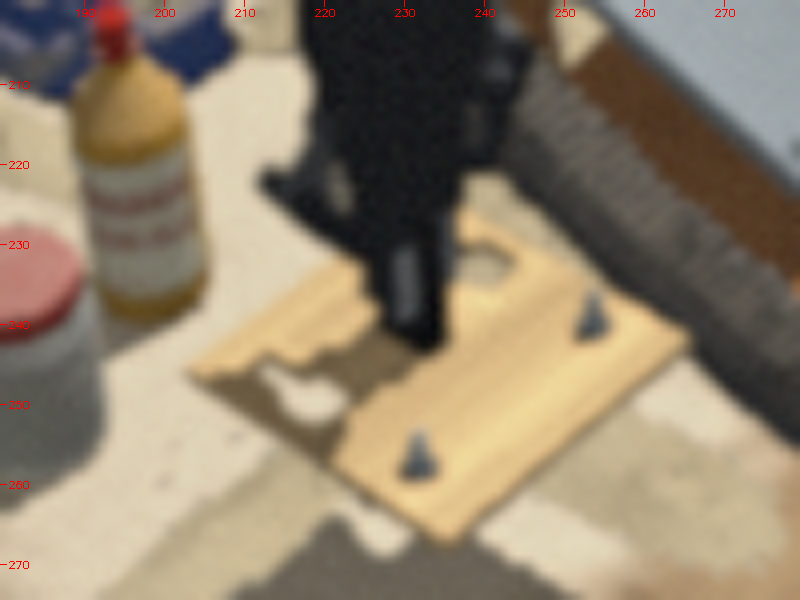

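The holder hangs level in the gripper, weighing about 2.8 N. The plate corners are near (203,246), (266,242) and (235,267). The tool cannot tilt, so I'll press the plate flush on the lower board to pivot it in the pads.

{"name": "drive_tool", "arguments": {
  "commands": "0 0 0 -1 -3.8;0 0 0 -1 0;0 0 0.5 -1 0;0 0.1 0.97 -0.2 0;0 0.1 0.97 0 0;0 0.1 0.97 0 0;0 0.1 0.97 0 0;0 0.1 0.97 0 0"
}}

```text
time: 11.4
tool_pos: [0.505, 0.0095, 0.1979]
tool_rot: [-0.0, 0.999, 0.034, -0.001]
contact_force: [0.2, 0.3, -2.6]
gripper_width: 0.172
```

{"name": "drive_tool", "arguments": {
  "commands": "0 0 0.97 0 0;0 0 0.97 0 0;0 0 0.97 0 0;0 0 0.97 0 0;0 0 0.49 0 0;0 0 0 0 0;0 0 0 0 0;0 0 0 0 0"
}}

```text
time: 12.4
tool_pos: [0.5146, -0.1196, 0.1996]
tool_rot: [-0.0, 0.999, 0.034, -0.0]
contact_force: [0.7, 0.3, -2.6]
gripper_width: 0.169
```

{"name": "drive_tool", "arguments": {
  "commands": "0 0 0 0.7 0;0 0 0 0.7 0;0 0 0 0.6 0;0 0 0 0.2 0;0 0 0 0.2 0;0 0 0 0.1 0;0 0 0 0 0;0 0 0 0 0"
}}

```text
time: 13.4
tool_pos: [0.5099, -0.1202, 0.1271]
tool_rot: [-0.001, 0.999, 0.034, -0.007]
contact_force: [-27.7, 3.5, 22.9]
gripper_width: 0.171
```

{"name": "drive_tool", "arguments": {
  "commands": "0 -0.15 0 0 0;0 -0.15 0 0.05 0;0 -0.15 0 0.1 0;0 -0.15 0 0.1 0;0 -0.1 0 0.1 0;0 -0.1 0 0.1 0;0 0 0 0 0;0 0 0 0 0"
}}

```text
time: 14.4
tool_pos: [0.493, -0.1229, 0.1135]
tool_rot: [0.001, 0.999, 0.034, 0.003]
contact_force: [-0.3, -0.2, 6.7]
gripper_width: 0.172
```

{"name": "drive_tool", "arguments": {
  "commands": "0 0 0 0.1 0;0 0 0 0.1 0;0 0 0 0.1 0;0 0 0 0.1 0;0 0 0 0.1 0;0 0 0 0 0;0 0 0 0 0;0 0 0 0 0"
}}

```text
time: 15.4
tool_pos: [0.4884, -0.1231, 0.1003]
tool_rot: [0.001, 0.999, 0.034, -0.004]
contact_force: [-23.7, 0.5, 26.8]
gripper_width: 0.17
```

Run:
```python
from h import *
st=manip.state();print(st["tool_pos"],st["contact_force"],st["gripper_width"],st["ft_torque"])
s=manip.grab_frame("scene")[:,:,::-1];cv2.imwrite("pics/s8.png",s)
cv2.imwrite("pics/c8.png",crop(s,220,150,100,75,800,600))
```

```text
[ 0.48837805 -0.12313099  0.10030695] [-23.69066807   0.51979952  26.83948973] 0.1703235754742081 [ 0.42228258  3.22728562 -0.03629154]
```

View pics/c8.png

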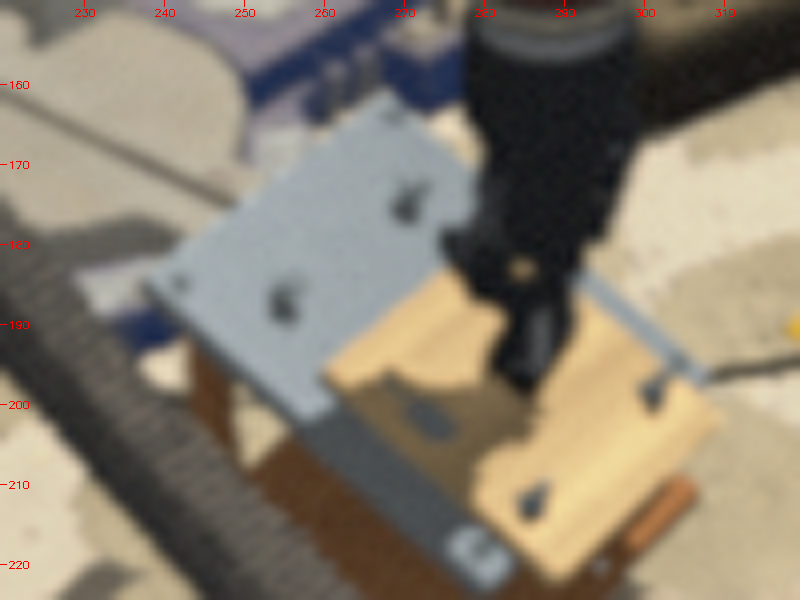

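The plate lies on the lower board with corners at (260.8,196.1), (289.5,221.8) and (309.2,201.4), and it looks nearly flush. I'll check that by casting rays onto the panel plane.

```bash
cat >> h.py <<'E'
PO=np.array([.5458,-.1184,.1198]);PR=R.from_euler("ZY",[.067,-.43])
def onpanel(n,u,v,h):
    o,d=ray(n,u,v);a=PR.inv().apply(o-PO);b=PR.inv().apply(d);return (a+b*(h-a[2])/b[2])
def topanel(p): return PR.inv().apply(np.asarray(p)-PO)
E
python3 - <<'E'
from h import *
A,B,D=(260.8,196.1),(289.5,221.8),(309.2,201.4)
a,b,d=[onpanel("scene",*p,.008)*1e3 for p in(A,B,D)]
print(a.round(1),b.round(1),d.round(1),np.linalg.norm(a-b),np.linalg.norm(b-d))
pins=[onpanel("scene",*p,.008)*1e3 for p in((286,214.3),(301,200.3))];print(pins)
# fit of the rigid plate from corner+pin points, pitch free about panel y
from scipy.optimize import least_squares
H=np.array([[70,70,8],[-70,70,8],[-70,-70,8],[-38,50,8],[-38,-50,8]])/1e3
uv=np.array([A,B,D,(286,214.3),(301,200.3)])
def pos(q): return PO+PR.apply(np.array([q[0],q[1],q[2]])+R.from_euler("y",q[3]).apply(H-[.012,0,0]))
r=least_squares(lambda q:(proj("scene",pos(q))-uv).ravel(),[-.05,0,0.,0.]);print(r.x.round(4),r.fun.round(1))
r=least_squares(lambda q:(proj("scene",pos(np.r_[q,0,0]))-uv).ravel(),[-.05,0]);print(r.x.round(4),r.fun.round(1))
print("tcp in panel",topanel(manip.state()["tool_pos"])*1e3)
E
```

```text
[14.8 62.8  8. ] [-122.2   62.7    8. ] [-118.4  -75.2    8. ] 137.0153099067379 137.95387148527846
[array([-94.49067796,  47.64993498,   8.        ]), array([-94.44187204, -51.7887409 ,   8.        ])]
[-0.0378 -0.0286 -0.0266 -0.0012] [ 0.   0.3 -0.1  0.3  0.5  1.1 -0.1 -1.  -0.4 -0.7]
[-0.0418 -0.005 ] [-0.7  0.1 -0.   0.7  1.1  1.  -0.2 -0.9 -0.1 -0.9]
tcp in panel [-60.50152678  -0.84758967   6.2999836 ]
```

{"name": "drive_tool", "arguments": {
  "commands": "0 0 0 -0.4 0;0 0 0 -0.7 0;0 0 0 -0.8 0;0 0 0 -0.8 0;0 0.6 -0.1 0 0;0 0.8 0 0 0;0 0.7 0 0 0;0 0 0 0 0"
}}

```text
time: 16.45
tool_pos: [0.5537, -0.1146, 0.176]
tool_rot: [-0.0, 0.999, 0.034, -0.001]
contact_force: [-0.6, -0.4, -2.7]
gripper_width: 0.17
```

Run:
```python
from h import *
L=[manip.state()]
s=manip.grab_frame("scene")[:,:,::-1];L.append(manip.state());t=manip.grab_frame("top")[:,:,::-1];L.append(manip.state())
for st in L: print((topanel(st["tool_pos"])*1e3).round(1),st["contact_force"].round(1))
cv2.imwrite("pics/s9.png",s);cv2.imwrite("pics/t9.png",t)
cv2.imwrite("pics/c9.png",np.vstack([crop(s,225,145,100,37+8,800,360),crop(t,245,145,100,30,800,240)]))
```

```text
[30.8  3.2 47.7] [-0.6 -0.4 -2.7]
[30.2  3.3 48. ] [ 0.5  0.3 -1.9]
[29.9  3.2 48.3] [-1.   0.5 -2.6]
```

View pics/c9.png

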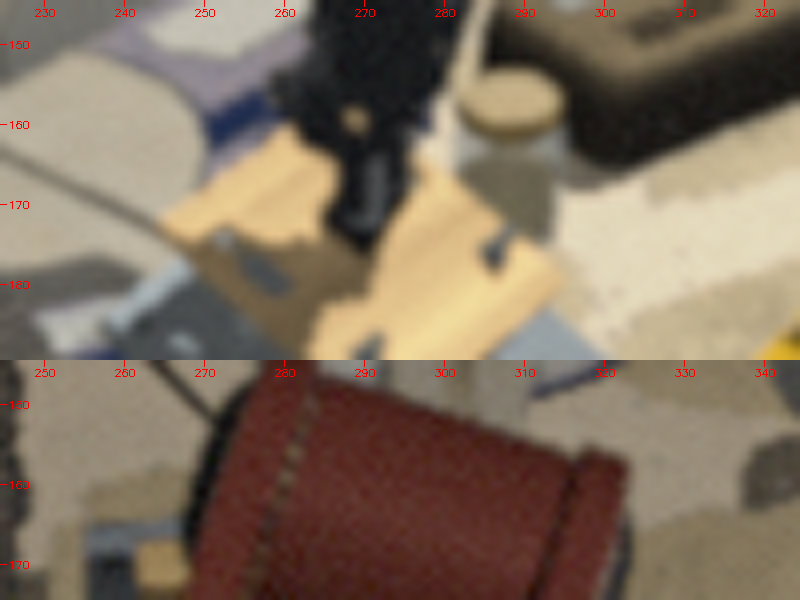

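The top view is blocked except for one plate corner at about (261.6,167). In the scene view, the left plate corner is at (244.5,172.3), the right at (295.5,178), and the pins at (286,177.3) and (270.5,189).

Run:
```python
from h import *
from scipy.optimize import least_squares
p,e=tri((244.5,172.3),(261.6,167));print("corner",(topanel(p)*1e3).round(1),e)
s=cv2.imread("pics/s9.png");t=cv2.imread("pics/t9.png")
for h in(.028,.032): print(h,[(onpanel("scene",*q,h)*1e3).round(1)[:2] for q in((244.5,172.3),(295.5,178),(286.1,177.3),(270.5,189))],(onpanel("top",261.6,167,h)*1e3).round(1))
# hi-contrast crop of keyhole region and lower corner
c=crop(cv2.convertScaleAbs(s,alpha=1.8),235,150,60,60,600,600);cv2.imwrite("pics/c10.png",c)
# lower corner extents by plywood mask
hsv=cv2.cvtColor(s,cv2.COLOR_BGR2HSV);m=cv2.inRange(hsv,(10,90,150),(25,160,255));m[:,:230]=0;m[:,310:]=0;m[:150]=0;m[215:]=0
k,l,stt,ce=cv2.connectedComponentsWithStats(m);i=np.argsort(-stt[1:,4])[:3]+1;print(stt[i])
j=i[0];ys,xs=np.where(l==j);print("right",xs.max(),ys[xs==xs.max()],"bottom",ys.max(),xs[ys==ys.max()])
```

```text
corner [107.3  73.2  56.7] 0.0019351683631704587
0.028 [array([116.5,  47.4]), array([ -21.1, -101.1]), array([  4.1, -71.3]), array([ 7.5, 24.5])] [102.3  72.7  28. ]
0.032 [array([115.1,  50.9]), array([-22., -97.]), array([  3.2, -67.3]), array([ 6.6, 28.1])] [103.1  72.9  32. ]
[[263 166  32  33 478]
 [245 161  22  15 176]
 [301 209   6   6  18]]
right 294 [179 180] bottom 198 [273 274]
```

```bash
cat > hh.py <<'E'
from h import *
def ony(n,u,v,y):
    o,d=ray(n,u,v);a=PR.inv().apply(o-PO);b=PR.inv().apply(d);return (a+b*(y-a[1])/b[1])*1e3
E
python3 - <<'E'
from hh import *
print("hover",[ony("scene",*q,y).round(1) for q,y in(((244.5,172.3),.073),((295.3,179),-.067),((273.5,198.8),.073),((286.1,177.3),-.047),((270.5,189.5),.053))])
print("press",[ony("scene",*q,y).round(1) for q,y in(((260.8,196.1),.069),((289.5,221.8),.069),((309.2,201.4),-.071),((286,214.3),.049),((301,200.3),-.051))])
E
```

```text
hover [array([106.4,  73. ,  57.3]), array([-29.7, -67. ,  57. ]), array([-32.3,  73. ,  54.6]), array([ -1.7, -47. ,  52.6]), array([-1. , 53. , 57.8])]
press [array([13. , 69. , 15.4]), array([-123. ,   69. ,   15.5]), array([-118.9,  -71. ,   12.3]), array([-94.7,  49. ,   9.6]), array([-94.6, -51. ,   8.8])]
```

View pics/c10.png

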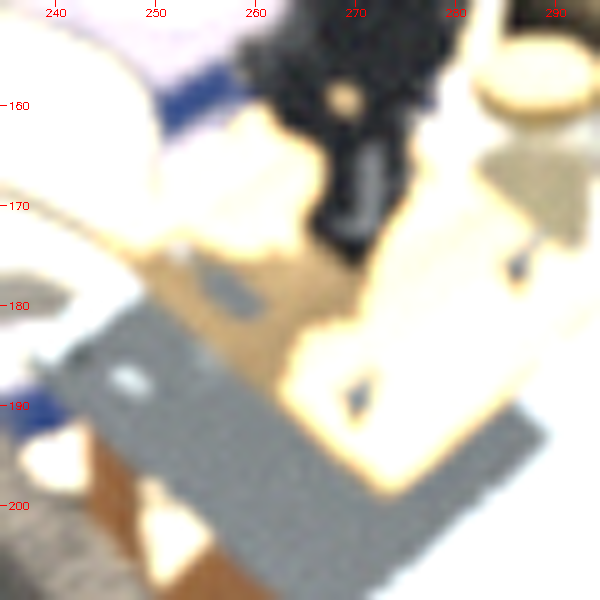

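The hover picture shows the plate parallel to the board: its upper face is 55-57 mm off the board at front and rear. Its corners are near (244.5,172.3), (295,179) and (273.5,198.8), which puts the grip at panel x about 49, y about +3. I'll correct y and descend along the board's normal.

{"name": "drive_tool", "arguments": {
  "commands": "0 0 0.1 0 0;0 0.1 0 0.22 0;0 0.1 0 0.22 0;0 0.1 0 0.22 0;0 0.1 0 0.22 0;0 0.1 0 0.22 0;0 0 0 0 0;0 0 0 0 0"
}}

```text
time: 17.55
tool_pos: [0.5686, -0.1169, 0.1443]
tool_rot: [0.0, 0.999, 0.034, 0.0]
contact_force: [-0.7, -0.0, -2.1]
gripper_width: 0.173
```

```bash
cat > st.py <<'E'
from h import *
st=manip.state();print(st["time"],(topanel(st["tool_pos"])*1e3).round(1),"F panel",PR.inv().apply(st["contact_force"]).round(1),"M",PR.inv().apply(st["ft_torque"]).round(2),st["gripper_width"].round(3),st["tool_pos"].round(4))
E
python3 st.py
```

```text
Traceback (most recent call last):
  File "st.py", line 2, in <module>
    st=manip.state();print(st["time"],(topanel(st["tool_pos"])*1e3).round(1),"F panel",PR.inv().apply(st["contact_force"]).round(1),"M",PR.inv().apply(st["ft_torque"]).round(2),st["gripper_width"].round(3),st["tool_pos"].round(4))
                                                                                                                                                                                 ^^^^^^^^^^^^^^^^^^^^^^^^^
AttributeError: 'float' object has no attribute 'round'
```

{"name": "drive_tool", "arguments": {
  "commands": "0 -0.03 0 -0.01 0;0 0.015 0 0.03 0;0 0.015 0 0.03 0;0 0.015 0 0.03 0;0 0.015 0 0.03 0;0 0.015 0 0.03 0;0 0 0 0 0;0 0 0 0 0"
}}

```text
time: 18.55
tool_pos: [0.5699, -0.1168, 0.14]
tool_rot: [0.0, 0.999, 0.034, 0.0]
contact_force: [0.1, -0.8, -3.7]
gripper_width: 0.174
```

```bash
sed -i 's/st\["gripper_width"\].round(3)/st["gripper_width"]/' st.py; python3 st.py
```

```text
18.55 [30.4  0.   8.3] F panel [-1.5 -0.8 -3.4] M [-0.04  0.   -0.  ] 0.17405094423961656 [ 0.5699 -0.1168  0.14  ]
```

{"name": "drive_tool", "arguments": {
  "commands": "0 0.015 0 0.03 0;0 0.015 0 0.03 0;0 0.015 0 0.03 0;0 0.015 0 0.03 0;0 0.015 0 0.03 0;0 0.015 0 0.03 0;0 0 0 0 0;0 0 0 0 0"
}}

```text
time: 19.55
tool_pos: [0.5705, -0.1167, 0.1381]
tool_rot: [0.0, 0.999, 0.034, -0.003]
contact_force: [-18.0, 1.7, 15.1]
gripper_width: 0.172
```

```bash
python3 st.py
```

```text
19.55 [30.1 -0.   6.3] F panel [-10.    2.9  21.1] M [ 0.49  2.3  -0.28] 0.17183501290127556 [ 0.5705 -0.1167  0.1381]
```

{"name": "drive_tool", "arguments": {
  "commands": "0 -0.035 0 -0.08 0;0 -0.12 0 0.056 0;0 -0.12 0 0.056 0;0 -0.12 0 0.056 0;0 -0.12 0 0.056 0;0 0 0 0 0;0 0 0 0 0;0 0 0 0 0"
}}

```text
time: 20.55
tool_pos: [0.5585, -0.1181, 0.1324]
tool_rot: [0.001, 0.999, 0.034, 0.002]
contact_force: [-1.4, 0.4, 6.1]
gripper_width: 0.166
```

```bash
python3 st.py
```

```text
20.55 [16.8 -0.6  6.2] F panel [1.3 0.5 6.1] M [ 0.18  0.2  -0.03] 0.16589762038441433 [ 0.5585 -0.1181  0.1324]
```

{"name": "drive_tool", "arguments": {
  "commands": "0 -0.12 0 0.056 0;0 -0.12 0 0.056 0;0 -0.12 0 0.056 0;0 -0.1 0 0.046 0;0 0 0 0 0;0 0 0 0 0;0 0 0 0 0;0 0 0 0 0"
}}

```text
time: 21.55
tool_pos: [0.5449, -0.1192, 0.1262]
tool_rot: [0.001, 0.999, 0.034, 0.002]
contact_force: [-0.2, -0.9, 7.3]
gripper_width: 0.173
```

```bash
python3 st.py
```

```text
21.55 [ 1.8 -0.7  6.2] F panel [ 2.8 -0.9  6.8] M [ 0.13  0.14 -0.03] 0.17321749548410664 [ 0.5449 -0.1192  0.1262]
```

{"name": "drive_tool", "arguments": {
  "commands": "0 -0.04 0 0.018 0;0 -0.04 0 0.018 0;0 -0.04 0 0.018 0;0 -0.04 0 0.018 0;0 -0.04 0 0.018 0;0 0 0 0 0;0 0 0 0 0;0 0 0 0 0"
}}

```text
time: 22.55
tool_pos: [0.5444, -0.1193, 0.1262]
tool_rot: [0.001, 0.999, 0.034, 0.009]
contact_force: [14.4, 2.6, 7.3]
gripper_width: 0.17
```

```bash
python3 st.py
```

```text
22.55 [ 1.3 -0.8  6.4] F panel [16.2  1.6  0.6] M [ 0.44 -1.85  0.15] 0.17011570424536943 [ 0.5444 -0.1193  0.1262]
```

{"name": "drive_tool", "arguments": {
  "commands": "40 0.05 0 -0.03 0;40 0 0 0 0;40 0 0 0 0;40 0 0 -0.3 0;40 0 0 -0.7 0;40 0 0 -1 0;40 0 0 -1 0;40 0 0.2 -1 0"
}}

```text
time: 23.55
tool_pos: [0.5396, -0.1249, 0.2452]
tool_rot: [0.0, 0.999, 0.034, 0.001]
contact_force: [-0.4, 0.2, -0.1]
gripper_width: 0.466
```

{"name": "drive_tool", "arguments": {
  "commands": "60 0 1 -0.5 0.8;60 0 1 0 0;60 0 1 0 0;60 0 1 0 0;60 0 1 0 0;85 0 1 0 0;85 0 1 0 0;85 0 1 0 0"
}}

```text
time: 24.55
tool_pos: [0.5528, -0.3658, 0.2593]
tool_rot: [0.001, 1.0, 0.027, 0.001]
contact_force: [0.2, -0.3, 0.2]
gripper_width: 0.998
```

```bash
python3 st.py
python3 - <<'E'
from hh import *
s=manip.grab_frame("scene")[:,:,::-1].copy();t=manip.grab_frame("top")[:,:,::-1].copy();cv2.imwrite("pics/s12.png",s);cv2.imwrite("pics/t12.png",t)
for n,im,(x,y,w,h) in(("scene",s,(225,150,100,80)),("top",t,(245,150,90,85))):
    hsv=cv2.cvtColor(im,cv2.COLOR_BGR2HSV)[y:y+h,x:x+w]
    m=cv2.inRange(hsv,(8,60,60),(28,200,255));m=cv2.morphologyEx(m,2,np.ones((3,3)))
    k,l,S,c=cv2.connectedComponentsWithStats(m)
    for i in np.argsort(-S[1:,4])[:2]+1:
        print(n,S[i]+[x,y,0,0,0])
        pts=cv2.findContours((l==i).astype(np.uint8),0,2)[0][0]
        q=cv2.approxPolyDP(cv2.convexHull(pts),3,True)[:,0]+[x,y]
        print([(tuple(p),(onpanel(n,*p,.008)*1e3).round(0)[:2]) for p in q])
    if n=="top":
        for r in m[::3]: print(''.join('#' if a else '.' for a in r))
E
```

```text
24.55 [  49.4 -247.3  130.8] F panel [ 0.2 -0.3  0.1] M [-0.01 -0.04  0.05] 0.9981640672110939 [ 0.5528 -0.3658  0.2593]
scene [ 243  194   82   36 1295]
[((np.int64(243), np.int64(194)), array([ 62., 110.])), ((np.int64(313), np.int64(200)), array([-124.,  -94.])), ((np.int64(321), np.int64(206)), array([-161.,  -98.])), ((np.int64(324), np.int64(229)), array([-226.,  -20.])), ((np.int64(271), np.int64(229)), array([-96., 141.])), ((np.int64(246), np.int64(205)), array([ 24., 137.]))]
scene [249 170  48  41 935]
[((np.int64(267), np.int64(170)), array([ 78., -54.])), ((np.int64(276), np.int64(172)), array([ 50., -77.])), ((np.int64(296), np.int64(190)), array([-53., -75.])), ((np.int64(277), np.int64(210)), array([-62.,  61.])), ((np.int64(249), np.int64(187)), array([68., 68.]))]
top [ 263  171   45   44 1553]
[((np.int64(305), np.int64(171)), array([ 75., -68.])), ((np.int64(307), np.int64(211)), array([-62., -71.])), ((np.int64(266), np.int64(214)), array([-62.,  67.])), ((np.int64(263), np.int64(174)), array([75., 69.]))]
top [ 249  205   86   30 1226]
[((np.int64(333), np.int64
[... 2253 characters left out ...]
#################...........................################...
........#####..........................................................##################.
........######.........................................................##################.
......#####......................................................###..####################
.....#########........####################################################################
....################################.#####.###..#######################################...
....#################################################################################.....
....#########################################.....################################........
```

{"name": "drive_tool", "arguments": {
  "commands": "85 -0.8 0.6 0 0;85 -0.8 0.6 0 0;85 -0.78 0.49 0.5 0;85 0 0 1 0;85 0 0 1 0;85 0 0 1 0;85 0 0 1 0;85 0 0 1 0"
}}

```text
time: 25.65
tool_pos: [0.4846, -0.4187, 0.0928]
tool_rot: [0.001, 1.0, 0.027, 0.001]
contact_force: [0.1, -0.2, -0.3]
gripper_width: 0.993
```

```bash
python3 st.py
python3 - <<'E'
from h import *
im=cv2.imread("pics/t12.png")
hsv=cv2.cvtColor(im,cv2.COLOR_BGR2HSV);m=cv2.inRange(hsv,(20,190,80),(32,255,255));m[:180]=0;m[250:]=0;m[:,:330]=0
m=cv2.morphologyEx(m,3,np.ones((5,5)));k,l,S,c=cv2.connectedComponentsWithStats(m);i=np.argmax(S[1:,4])+1;print(S[i],c[i])
r=cv2.minAreaRect(np.argwhere(l==i)[:,::-1].astype(np.float32));print(r,onz("top",*r[0],.006))
im=cv2.imread("pics/s12.png")
hsv=cv2.cvtColor(im,cv2.COLOR_BGR2HSV);m=cv2.inRange(hsv,(20,190,80),(32,255,255))
k,l,S,c=cv2.connectedComponentsWithStats(m);i=np.argmax(S[1:,4])+1;print(S[i],c[i],onz("scene",*c[i],.006))
print(manip.state()["tool_pos"])
E
```

```text
25.65 [ -85.  -295.5    9.3] F panel [-0.  -0.2 -0.4] M [-0.04  0.01  0.03] 0.9928713539186793 [ 0.4846 -0.4187  0.0928]Traceback (most recent call last):
  File "<stdin>", line 4, in <module>
    return _wrapfunc(a, 'argmax', axis=axis, out=out, **kwds)
    return bound(*args, **kwds)
ValueError: attempt to get argmax of an empty sequence
```

{"name": "drive_tool", "arguments": {
  "commands": "85 0 0.04 1 0;85 0 0 1 0;85 0 0 0.9 0;85 0 0 0.07 0;40 0 0 0 0;20 0 0 0 0;0 0 0 0 0;0 0 0 0 0"
}}

```text
time: 26.65
tool_pos: [0.4846, -0.4206, 0.0042]
tool_rot: [0.0, 1.0, 0.027, 0.001]
contact_force: [1.6, -1.6, -1.0]
gripper_width: 0.17
```

{"name": "drive_tool", "arguments": {
  "commands": "0 0 0 0 0;0 0 0 0 0;0 0 0 0 0;0 0 0 -0.2 0;0 0 0 -0.5 0;0 0 0 -1 0;0 0 0 -1 0;0 0 0 0 0"
}}

```text
time: 27.65
tool_pos: [0.4857, -0.422, 0.0878]
tool_rot: [0.003, 1.0, 0.027, 0.002]
contact_force: [-0.5, 0.8, -2.3]
gripper_width: 0.171
```

{"name": "drive_tool", "arguments": {
  "commands": "0 0 0 -1 -0.7;0 0 0 -1 0;0 0 -0.5 -0.8 0;0 -0.1 -0.9 0 0;0 -0.1 -0.9 0 0;0 -0.1 -0.9 0 0;0 0 -0.9 0 0;0 0 -0.9 0 0"
}}

```text
time: 28.65
tool_pos: [0.4642, -0.2696, 0.166]
tool_rot: [-0.001, 0.999, 0.033, -0.001]
contact_force: [0.8, 0.0, -2.4]
gripper_width: 0.164
```

{"name": "drive_tool", "arguments": {
  "commands": "0 0 -0.9 0 0;0 0 -0.9 0 0;0 0 -0.9 0 0;0 0 -0.9 0 0;0 0 -0.9 0 0;0 0 -0.45 0 0;0 0 0 0 0;0 0 0 0 0"
}}

```text
time: 29.65
tool_pos: [0.4554, -0.1235, 0.1677]
tool_rot: [0.0, 0.999, 0.033, -0.0]
contact_force: [-0.1, -0.2, -1.7]
gripper_width: 0.168
```

```bash
python3 st.py
```

```text
29.65 [-62.4   1.   81.3] F panel [-0.8 -0.2 -1.5] M [0.01 0.08 0.04] 0.16803899365644784 [ 0.4554 -0.1235  0.1677]
```

{"name": "drive_tool", "arguments": {
  "commands": "0 0 0 0.8 0;0 0 0 0.8 0;0 0 0 0.7 0;0 0 0 0.1 0;0 -0.05 0 0.1 0;0 -0.05 0 0.1 0;0 -0.05 0 0.05 0;0 0 0 0 0"
}}

```text
time: 30.65
tool_pos: [0.4548, -0.1241, 0.0965]
tool_rot: [0.0, 0.999, 0.032, 0.004]
contact_force: [-10.4, 8.4, 30.3]
gripper_width: 0.167
```

```bash
python3 st.py
```

```text
30.65 [-92.6   0.4  16.8] F panel [ 3.7  9.  31.6] M [ 1.74  1.16 -0.65] 0.16746622685127438 [ 0.4548 -0.1241  0.0965]
```

{"name": "drive_tool", "arguments": {
  "commands": "0 -0.08 0 0 0;0 -0.08 0 0.04 0;0 -0.05 0 0.05 0;0 -0.05 0 0.05 0;0 -0.03 0 0.05 0;0 0 0 0.05 0;0 0 0 0 0;0 0 0 0 0"
}}

```text
time: 31.65
tool_pos: [0.4475, -0.1252, 0.0917]
tool_rot: [0.001, 0.999, 0.032, 0.005]
contact_force: [-14.1, 9.7, 38.8]
gripper_width: 0.165
```

```bash
python3 st.py
```

```text
31.65 [-101.3   -0.2   15.6] F panel [ 4.  10.6 40.9] M [ 1.91  1.42 -0.74] 0.16544976513864457 [ 0.4475 -0.1252  0.0917]
```

{"name": "drive_tool", "arguments": {
  "commands": "0 -0.1 0 -0.3 0;0 0 0 -1 0;0 0 0 -1 0;0 0.5 0 -0.1 0;0 0.9 0 0 0;0 0.9 0 0 0;0 0 0 0 0;0 0 0 0 0"
}}

```text
time: 32.65
tool_pos: [0.5073, -0.1193, 0.1517]
tool_rot: [-0.0, 0.999, 0.033, -0.001]
contact_force: [0.0, 0.8, -1.8]
gripper_width: 0.168
```

```bash
python3 st.py
python3 - <<'E'
from hh import *
a=manip.state();s=manip.grab_frame("scene")[:,:,::-1].copy();t=manip.grab_frame("top")[:,:,::-1].copy();cv2.imwrite("pics/s20.png",s);cv2.imwrite("pics/t20.png",t)
print(a["tool_pos"])
for n,im in(("scene",s),("top",t)):
    hsv=cv2.cvtColor(im,cv2.COLOR_BGR2HSV);m=cv2.inRange(hsv,(19,170,60),(34,255,255));m[:140]=0;m[240:]=0;m[:,:225]=0;m[:,340:]=0
    ys,xs=np.where(m>0);print(n,len(xs))
    if len(xs)<30: continue
    q=cv2.approxPolyDP(cv2.convexHull(np.c_[xs,ys].astype(np.int32)),2,True)[:,0];print(q.tolist())
    for y in range(ys.min(),ys.max()+1): print(y,''.join('#' if v else '.' for v in m[y,xs.min():xs.max()+1]),xs.min())
E
```

```text
32.65 [-21.6   1.7  45. ] F panel [-0.7  0.8 -1.7] M [-0.02  0.01  0.06] 0.16757376392643172 [ 0.5073 -0.1193  0.1517]
[ 0.50733836 -0.11929532  0.15172273]
scene 213
[[293, 181], [276, 198], [267, 193], [273, 185], [288, 178]]
178 .....................#..... 267
179 .....................###... 267
180 ......................####. 267
181 ...................##.##### 267
182 ..................######### 267
183 ..................########. 267
184 ..................#######.. 267
185 ......#####.......######... 267
186 .....#######......#####.... 267
187 .....#########...#####..... 267
188 ....#################...... 267
189 ...#################....... 267
190 ..#################........ 267
191 ..################......... 267
192 .################.......... 267
193 ################........... 267
194 .####..#######............. 267
195 ..####.######.............. 267
196 ....########............... 267
197 .....######................ 267
198 .......###................. 267
top 86
[[306, 208], [271, 210], [266, 198]]
197 .#....................................... 266
198 #........................................ 266
199 #........................................ 266
200 ......................................... 266
201 ......................................... 266
202 ......................................... 266
203 ......................................... 266
204 ......................................... 266
205 ..............#.......................... 266
206 ......######.###..................####... 266
207 ......#############.............######### 266
208 .....################...........######.## 266
209 .....################.................... 266
210 .....#######............................. 266
```

Run:
```python
from hh import *
Y=R.from_euler("y",-.43)
def w(p): # panel mm -> level frame with panel yaw
    return Y.apply(p).round(1)
for nm,u,v,y in(("rearL",276.3,198.6,.0667),("frontL",266.4,193,.0667),("rearR",293.6,181.2,-.0633),("frontR",288,177.6,-.0633),("holeL",271.3,194.5,.0517)):
    q=ony("scene",u,v,y);print(nm,q.round(1),"level",w(q))
print("tool level",w(topanel(manip.state()["tool_pos"])*1e3))
```

```text
rearL [-38.9  66.7  57.9] level [-59.5  66.7  36.4]
frontL [ 1.7 66.7 45.3] level [-17.4  66.7  41.9]
rearR [-29.6 -63.3  46.4] level [-46.2 -63.3  29.8]
frontR [ -4.5 -63.3  41.4] level [-21.4 -63.3  35.8]
holeL [-12.4  51.7  39.5] level [-27.7  51.7  30.7]
tool level [-38.4   1.6  32.7]
```

{"name": "drive_tool", "arguments": {
  "commands": "0 -0.09 0.08 0 0;0 0 0 0.15 0;0 0 0 0.15 0;0 0 0 0.15 0;0 0 0 0.1 0;0 0 0 0 0;0 0 0 0 0;0 0 0 0 0"
}}

```text
time: 33.75
tool_pos: [0.5058, -0.122, 0.137]
tool_rot: [0.0, 0.999, 0.033, 0.0]
contact_force: [-0.6, -0.0, -1.8]
gripper_width: 0.167
```

```bash
cat >> st.py <<'E'
print("level",R.from_euler("y",-.43).apply(topanel(st["tool_pos"])*1e3).round(1))
E
python3 st.py
```

```text
33.75 [-29.3  -0.9  32.4] F panel [-1.3  0.  -1.4] M [0.04 0.   0.01] 0.16703894296108265 [ 0.5058 -0.122   0.137 ]
level [-40.2  -0.9  17.2]
```

{"name": "drive_tool", "arguments": {
  "commands": "0 0.01 0 0.06 0;0 0.02 0 0.06 0;0 0.025 0 0.06 0;0 0.025 0 0.06 0;0 0.025 0 0.06 0;0 0 0 0 0;0 0 0 0 0;0 0 0 0 0"
}}

```text
time: 34.75
tool_pos: [0.5081, -0.1218, 0.1293]
tool_rot: [0.0, 0.999, 0.033, -0.001]
contact_force: [-7.1, 1.0, 6.9]
gripper_width: 0.17
```

```bash
python3 st.py
```

```text
34.75 [-30.4  -0.9  24.4] F panel [-3.5  1.5  9.2] M [ 0.29  1.11 -0.12] 0.16976577121973518 [ 0.5081 -0.1218  0.1293]
level [-37.8  -0.9   9.5]
```

{"name": "drive_tool", "arguments": {
  "commands": "40 0 0 0 0;40 0 0 0 0;40 0 0 0 0;40 0 0 0 0;40 0 0 -0.3 0;40 0 0 -0.7 0;40 0 0 -1 0;40 0 0 -1 0"
}}

```text
time: 35.75
tool_pos: [0.5088, -0.1218, 0.2193]
tool_rot: [0.0, 0.999, 0.033, 0.0]
contact_force: [0.7, 0.9, 1.1]
gripper_width: 0.468
```

{"name": "drive_tool", "arguments": {
  "commands": "40 0 0.8 -0.5 0;40 0 1 0 0;40 0 1 0 0;40 0 1 0 0;40 0 1 0 0;40 0 1 0 0;40 0 1 0 0;40 0 1 0 0"
}}

```text
time: 36.75
tool_pos: [0.5242, -0.3564, 0.2335]
tool_rot: [0.0, 0.999, 0.033, 0.0]
contact_force: [0.9, -0.5, -0.2]
gripper_width: 0.465
```

```bash
cat > chk.py <<'E'
from hh import *
import sys
print(manip.state()["tool_pos"],manip.state()["contact_force"])
for n in("scene","top"):
    im=manip.grab_frame(n)[:,:,::-1].copy();cv2.imwrite(f"pics/{n}_{sys.argv[1]}.png",im)
    hsv=cv2.cvtColor(im,cv2.COLOR_BGR2HSV);m=cv2.inRange(hsv,(19,165,50),(34,255,255));m[:140]=0;m[240:]=0;m[:,:225]=0;m[:,320:]=0
    k,l,S,c=cv2.connectedComponentsWithStats(m);g=np.zeros_like(m)
    for i in range(1,k):
        if S[i,4]>15: g[l==i]=1
    ys,xs=np.where(g>0);print(n,len(xs))
    if len(xs)<30: continue
    q=cv2.approxPolyDP(cv2.convexHull(np.c_[xs,ys].astype(np.int32)),2,True)[:,0]
    print([(p.tolist(),(onpanel(n,*p,.016)*1e3).round(0)[:2].tolist()) for p in q])
    r=cv2.minAreaRect(np.c_[xs,ys].astype(np.float32));print(r,(onpanel(n,*r[0],.016)*1e3).round(1))
    for y in range(ys.min(),ys.max()+1): print(y,''.join('#' if v else '.' for v in g[y,xs.min():xs.max()+1]),xs.min())
    P=np.array([[x,y,16] for x,y in((-9,65),(-9,-65),(-53,-65),(-53,65))])/1e3;print("expected",proj(n,PO+PR.apply(P)).round(0).tolist())
E
python3 chk.py 21
```

```text
[ 0.52424457 -0.35637896  0.23354739] [ 0.92768801 -0.54108557 -0.22844824]
scene 202
[([293, 187], [-39.0, -69.0]), ([276, 205], [-47.0, 53.0]), ([267, 199], [-10.0, 60.0]), ([279, 188], [-7.0, -18.0])]
((280.25, 193.24998474121094), (12.020814895629883, 26.870054244995117), 45.0) [-25.   -2.3  16. ]
186 ........................#.. 267
187 .......................#### 267
188 ............#..........#### 267
189 ..........###.........##### 267
190 ........#####........#####. 267
191 .......#####........#####.. 267
192 ......######........####... 267
193 .....#########.....####.... 267
194 ....###########...####..... 267
195 ...#################....... 267
196 ..##################....... 267
197 .#####..##########......... 267
198 ####....##########......... 267
199 ####....########........... 267
200 .###....#######............ 267
201 ..###..########............ 267
202 ...###########............. 267
203 ....########............... 267
204 .....######................ 267
205 ......####................. 267
expected [[266.0, 200.0], [287.0, 182.0], [295.0, 190.0], [275.0, 208.0]]
top
[... 400 characters left out ...]
################################## 266
200 ######################################## 266
201 .###################...############..### 266
202 .##################....###########....## 266
203 .###..#############.....##########....## 266
204 .###...############.....###########..### 266
205 .##.....###########......############### 266
206 .###...############.....################ 266
207 .##################......############### 266
208 .##################.....################ 266
209 .##################......##########..... 266
210 .###################.....#.............. 266
211 .#############.#........................ 266
expected [[266.0, 199.0], [305.0, 197.0], [306.0, 209.0], [267.0, 212.0]]
```

{"name": "drive_tool", "arguments": {
  "commands": "0 0 -0.9 0 0;0 0 -1 0 0;0 0 -1 0 0;0 0 -1 0 0;0 0 -1 0 0;0 0 -1 0 0;0 0 -1 0 0;0 0 -0.9 0 0"
}}

```text
time: 37.85
tool_pos: [0.5085, -0.12, 0.2334]
tool_rot: [-0.0, 0.999, 0.033, 0.0]
contact_force: [0.3, 0.6, -0.2]
gripper_width: 0.004
```

{"name": "drive_tool", "arguments": {
  "commands": "0 0 0 0.5 0;0 0 0 0.6 0;0 0 0 0.6 0;0 0 0 0.3 0;0 0 0 0.2 0;0 0 0 0 0;0 0 0 0 0;0 0 0 0 0"
}}

```text
time: 38.85
tool_pos: [0.5091, -0.1219, 0.1675]
tool_rot: [0.0, 0.999, 0.033, 0.001]
contact_force: [0.4, 0.4, -0.6]
gripper_width: 0.0
```

```bash
python3 st.py
```

```text
38.85 [-13.6  -1.   58.7] F panel [ 0.2  0.4 -0.8] M [-0.02  0.01  0.02] 0.0004152323146916212 [ 0.5091 -0.1219  0.1675]
level [-36.8  -1.   47.7]
```

{"name": "drive_tool", "arguments": {
  "commands": "0 0 0 0.1 0;0 0 0 0.1 0;0 0 0 0 0;0 0 0 0 0;0 0 0 0 0;0 0 0 0 0;0 0 0 0 0;0 0 0 0 0"
}}

```text
time: 39.85
tool_pos: [0.5087, -0.1217, 0.1608]
tool_rot: [0.0, 0.999, 0.033, 0.0]
contact_force: [0.2, 0.8, 0.7]
gripper_width: -0.003
```

{"name": "drive_tool", "arguments": {
  "commands": "0 0 0 0.1 0;0 0 0 0.1 0;0 0 0 0 0;0 0 0 0 0;0 0 0 0 0;0 0 0 0 0;0 0 0 0 0;0 0 0 0 0"
}}

```text
time: 40.85
tool_pos: [0.5087, -0.1218, 0.1548]
tool_rot: [0.0, 0.999, 0.033, 0.0]
contact_force: [-0.0, 0.2, 0.3]
gripper_width: 0.0
```

{"name": "drive_tool", "arguments": {
  "commands": "0 0 0 0.1 0;0 0 0 0.1 0;0 0 0 0 0;0 0 0 0 0;0 0 0 0 0;0 0 0 0 0;0 0 0 0 0;0 0 0 0 0"
}}

```text
time: 41.85
tool_pos: [0.5087, -0.1218, 0.1488]
tool_rot: [0.0, 0.999, 0.033, 0.0]
contact_force: [-0.2, 0.5, 0.2]
gripper_width: -0.001
```

{"name": "drive_tool", "arguments": {
  "commands": "0 0 0 0.1 0;0 0 0 0.1 0;0 0 0 0 0;0 0 0 0 0;0 0 0 0 0;0 0 0 0 0;0 0 0 0 0;0 0 0 0 0"
}}

```text
time: 42.85
tool_pos: [0.5087, -0.1217, 0.1428]
tool_rot: [-0.0, 0.999, 0.033, 0.0]
contact_force: [0.4, 0.3, 0.0]
gripper_width: -0.001
```

{"name": "drive_tool", "arguments": {
  "commands": "0 0 0 0.07 0;0 0 0 0.07 0;0 0 0 0 0;0 0 0 0 0;0 0 0 0 0;0 0 0 0 0;0 0 0 0 0;0 0 0 0 0"
}}

```text
time: 43.85
tool_pos: [0.5091, -0.1219, 0.1405]
tool_rot: [0.0, 0.999, 0.033, 0.0]
contact_force: [-3.3, 1.0, 8.1]
gripper_width: 0.002
```

{"name": "drive_tool", "arguments": {
  "commands": "0 0 0 0.07 0;0 0 0 0 0;0 0 0 0 0;0 0 0 -0.2 0;0 0 0 -0.6 0;0 0 0 -1 0;0 0 0 -1 0;0 0 0 -1 0"
}}

```text
time: 44.85
tool_pos: [0.5087, -0.1217, 0.252]
tool_rot: [0.0, 0.999, 0.033, 0.0]
contact_force: [0.1, 0.2, -0.2]
gripper_width: 0.001
```

{"name": "drive_tool", "arguments": {
  "commands": "0 0 1 0 0;0 0 1 0 0;0 0 1 0 0;0 0 1 0 0;0 0 1 0 0;0 0 1 0 0;0 0 1 0 0;0 0 1 0 0"
}}

```text
time: 45.85
tool_pos: [0.5246, -0.3623, 0.251]
tool_rot: [0.0, 0.999, 0.033, 0.0]
contact_force: [0.0, -0.4, 0.2]
gripper_width: -0.002
```

```bash
python3 chk.py 22
python3 - <<'E'
from hh import *
import json
# holder outline now and bystanders' shift against first picture
s0=cv2.imread("pics/scene0.png");s=cv2.imread("pics/scene_22.png")
d=cv2.absdiff(s0,s).max(2)
for nm,(x,y,w,h) in dict(red=(172,228,22,30),bottle=(190,200,18,40),tan=(280,153,18,20)).items(): print(nm,d[y:y+h,x:x+w].mean())
t=cv2.imread("pics/top_22.png");hsv=cv2.cvtColor(t,cv2.COLOR_BGR2HSV);m=cv2.inRange(hsv,(8,60,60),(34,255,255));m=cv2.morphologyEx(m,2,np.ones((3,3)));m[:150]=0;m[235:]=0;m[:,:245]=0;m[:,335:]=0
k,l,S,c=cv2.connectedComponentsWithStats(m)
for i in np.argsort(-S[1:,4])[:2]+1:
    q=cv2.approxPolyDP(cv2.convexHull(cv2.findContours((l==i).astype(np.uint8),0,2)[0][0]),3,True)[:,0]
    print([(p.tolist(),(onpanel("top",*p,.008)*1e3).round(0)[:2].tolist()) for p in q])
E
```

```text
[ 0.52455343 -0.3623164   0.25101411] [ 0.03524654 -0.35536391  0.22184959]
scene 202
[([293, 187], [-39.0, -69.0]), ([275, 205], [-45.0, 56.0]), ([267, 199], [-10.0, 60.0]), ([277, 189], [-5.0, -7.0])]
((280.25, 193.24998474121094), (12.020814895629883, 26.870054244995117), 45.0) [-25.   -2.3  16. ]
186 ........................#.. 267
187 .......................#### 267
188 .......................#### 267
189 ..........###.........##### 267
190 ........####.........#####. 267
191 .......#####........#####.. 267
192 ......#######.......####... 267
193 .....#########.....####.... 267
194 ....###########...####..... 267
195 ...#############.###....... 267
196 ..##################....... 267
197 .#####..##########......... 267
198 #####...##########......... 267
199 ####....#########.......... 267
200 .###....#######............ 267
201 ..####.########............ 267
202 ...###########............. 267
203 ....########............... 267
204 .....######................ 267
205 ......###.................. 267
expected [[266.0, 200.0], [287.0, 182.0], [295.0, 190.0], [275.0, 208.0]]
top 
[... 726 characters left out ...]
#...############......############### 267
207 ##################......############### 267
208 ##################......############### 267
209 ##################.....###########...## 267
210 ##################......##............. 267
211 .###########..#........................ 267
expected [[266.0, 199.0], [305.0, 197.0], [306.0, 209.0], [267.0, 212.0]]
red 3.5166666666666666
bottle 4.4944444444444445
tan 3.813888888888889
[([305, 169], [82.0, -68.0]), ([307, 209], [-55.0, -71.0]), ([266, 213], [-59.0, 67.0]), ([263, 172], [82.0, 69.0])]
[([334, 196], [-17.0, -162.0]), ([333, 223], [-111.0, -158.0]), ([325, 234], [-149.0, -130.0]), ([250, 234], [-129.0, 125.0]), ([252, 218], [-73.0, 115.0])]
```

```bash
python3 - <<'E'
from hh import *
for f,n in(("t12","top"),("top_21","top"),("top_22","top"),("s12","scene"),("scene_22","scene")):
    im=cv2.imread(f"pics/{f}.png");hsv=cv2.cvtColor(im,cv2.COLOR_BGR2HSV);m=cv2.inRange(hsv,(8,60,60),(34,255,255))
    g=im.astype(int);sat=(g[:,:,2]-g[:,:,0])
    if n=="top":
        out=[]
        for u in(275,280,293,298,301):
            col=sat[155:185,u].astype(float);i=np.where((col[:-1]<30)&(col[1:]>=30))[0][-1:];i=np.where(col>30)[0][0]
            v=155+i-1+(30-col[i-1])/(col[i]-col[i-1]); out.append((onpanel(n,u,v,.008)[0]*1e3).round(1))
        print(f,out)
    else:
        out=[]
        for v in (178,182,186,189): 
            row=sat[v,235:285].astype(float);i=np.where(row>35)[0][0];u=235+i-1+(35-row[i-1])/(row[i]-row[i-1]);out.append((onpanel(n,u,v,.008)*1e3).round(1)[:2])
        print(f,out)
E
python3 st.py
```

```text
t12 [np.float64(125.5), np.float64(142.2), np.float64(130.4), np.float64(76.1), np.float64(128.8)]
top_21 [np.float64(125.2), np.float64(nan), np.float64(128.8), np.float64(81.4), np.float64(128.7)]
top_22 [np.float64(125.3), np.float64(121.9), np.float64(130.4), np.float64(81.5), np.float64(122.1)]
s12 [array([77.1, 10.3]), array([80.2, 46.1]), array([73.5, 67.4]), array([57.8, 68.5])]
scene_22 [array([86.9, 24. ]), array([86.4, 54.7]), array([74.2, 68.4]), array([57.8, 68.4])]
45.95 [  19.9 -243.3  134.6] F panel [ 0.1  0.3 -0.4] M [ 0.04  0.02 -0.06] -0.0011029710056485878 [ 0.5241 -0.3637  0.2505]
level [ -38.  -243.3  130.7]<stdin>:9: RuntimeWarning: divide by zero encountered in scalar divide
h.py:24: RuntimeWarning: invalid value encountered in matmul
  o,d=ray(n,u,v);a=PR.inv().apply(o-PO);b=PR.inv().apply(d);return (a+b*(h-a[2])/b[2])
```

The holder has been pushed about 6 mm up the slope while the block was threaded (front edge went from panel x 76 to about 82). I'll regrasp its grip and slide it back home.

{"name": "drive_tool", "arguments": {
  "commands": "45 0.4 -1 0 0;45 0.5 -1 0 0;45 0.48 -1 0 0;45 0 -1 0 0;45 0 -1 0 0;45 0 -1 0 0;45 0 -1 0 0;45 0 -1 0 0"
}}

```text
time: 46.95
tool_pos: [0.5497, -0.1173, 0.251]
tool_rot: [-0.0, 0.999, 0.033, 0.0]
contact_force: [-0.0, -0.1, 0.2]
gripper_width: 0.529
```

{"name": "drive_tool", "arguments": {
  "commands": "45 0 0 0 0;45 0 0 1 0;45 0 0 1 0;45 0 0 1 0;45 0 0 0 0;45 0 0 0 0;45 0 0 0 0;45 0 0 0 0"
}}

```text
time: 47.95
tool_pos: [0.5508, -0.1193, 0.162]
tool_rot: [0.0, 0.999, 0.033, 0.001]
contact_force: [-0.7, -0.7, -0.2]
gripper_width: 0.525
```

```bash
python3 st.py
```

```text
47.95 [22.1 -1.3 36.3] F panel [-0.8 -0.7  0.1] M [0.03 0.01 0.03] 0.5248008016868588 [ 0.5508 -0.1193  0.162 ]
level [ 4.9 -1.3 42.2]
```

{"name": "drive_tool", "arguments": {
  "commands": "45 -0.03 -0.02 0.5 0;45 0 0 0.5 0;45 0 0 0 0;20 0 0 0 0;0 0 0 0 0;0 0 0 0 0;0 0 0 0 0;0 0 0 0 0"
}}

```text
time: 48.95
tool_pos: [0.5494, -0.1188, 0.131]
tool_rot: [0.0, 0.999, 0.033, 0.0]
contact_force: [0.3, -1.6, 2.3]
gripper_width: 0.174
```

```bash
python3 st.py
```

```text
48.95 [ 7.9 -0.6  8.7] F panel [ 1.1 -1.6  2. ] M [0.03 0.13 0.05] 0.17419662843802727 [ 0.5494 -0.1188  0.131 ]
level [ 3.6 -0.6 11.2]
```

{"name": "drive_tool", "arguments": {
  "commands": "0 -0.06 0 0.028 0;0 -0.06 0 0.028 0;0 -0.06 0 0.028 0;0 -0.06 0 0.028 0;0 -0.06 0 0.028 0;0 0 0 0 0;0 0 0 0 0;0 0 0 0 0"
}}

```text
time: 49.95
tool_pos: [0.5442, -0.119, 0.1287]
tool_rot: [0.0, 0.999, 0.033, 0.005]
contact_force: [11.0, 1.7, 4.7]
gripper_width: 0.175
```

```bash
python3 st.py
```

```text
49.95 [ 2.2 -0.4  8.8] F panel [12.   1.  -0.4] M [ 0.26 -1.52  0.02] 0.17533841805880193 [ 0.5442 -0.119   0.1287]
level [-1.7 -0.4  8.9]
```

{"name": "drive_tool", "arguments": {
  "commands": "0 -0.05 0 0.023 0;0 0 0 0 0;45 0 0 0 0;45 0 0 0 0;45 0 0 0 0;45 0 0 -0.3 0;45 0 0 -0.8 0;45 0 0 -1 0"
}}

```text
time: 50.95
tool_pos: [0.5381, -0.119, 0.1889]
tool_rot: [-0.0, 0.999, 0.033, -0.001]
contact_force: [1.3, -0.3, 0.3]
gripper_width: 0.529
```

{"name": "drive_tool", "arguments": {
  "commands": "45 0 0 -1 0;45 0 0 -1 0;45 0 1 -0.5 0;45 0 1 0 0;45 0 1 0 0;45 0 1 0 0;45 0 1 0 0;45 0 1 0 0"
}}

```text
time: 51.95
tool_pos: [0.5504, -0.2998, 0.2642]
tool_rot: [0.0, 0.999, 0.033, 0.0]
contact_force: [-0.1, 0.3, 0.7]
gripper_width: 0.529
```

{"name": "drive_tool", "arguments": {
  "commands": "45 0 1 0 0;45 0 1 0 0;45 0 0 0 0;45 0 0 0 0;45 0 0 0 0;45 0 0 0 0;45 0 0 0 0;45 0 0 0 0"
}}

```text
time: 52.95
tool_pos: [0.5544, -0.3584, 0.2636]
tool_rot: [0.0, 0.999, 0.033, 0.0]
contact_force: [0.7, 0.4, 0.3]
gripper_width: 0.533
```

```bash
python3 chk.py 23 | grep -v '#'; python3 - <<'E' 2>/dev/null
from hh import *
for f,n in(("t12","top"),("top_22","top"),("top_23","top"),("s12","scene"),("scene_22","scene"),("scene_23","scene")):
    im=cv2.imread(f"pics/{f}.png");g=im.astype(int);sat=(g[:,:,2]-g[:,:,0]);out=[]
    if n=="top":
        hsv=cv2.cvtColor(im,cv2.COLOR_BGR2HSV);m=cv2.inRange(hsv,(8,60,60),(34,255,255));m=cv2.morphologyEx(m,2,np.ones((3,3)));m[:150]=0;m[235:]=0;m[:,:245]=0;m[:,335:]=0
        k,l,S,c=cv2.connectedComponentsWithStats(m);i=[j for j in range(1,k) if l[190,280]==j or l[190,275]==j][0]
        q=cv2.approxPolyDP(cv2.convexHull(cv2.findContours((l==i).astype(np.uint8),0,2)[0][0]),3,True)[:,0]
        out=[(onpanel(n,*p,.008)*1e3).round(0)[:2].tolist() for p in q]
    else:
        for v in (178,182,186):
            row=sat[v,235:285].astype(float);i=np.where(row>35)[0][0];u=235+i-1+(35-row[i-1])/(row[i]-row[i-1]);out.append((onpanel(n,u,v,.008)*1e3).round(1)[:2].tolist())
    print(f,out)
E
```

```text
[ 0.55442508 -0.35844931  0.26364052] [0.73589642 0.39455776 0.33919109]
scene 192
[([295, 190], [-52.0, -64.0]), ([277, 206], [-52.0, 54.0]), ([269, 201], [-20.0, 61.0]), ([279, 190], [-13.0, -10.0]), ([291, 187], [-34.0, -62.0])]
((281.4172058105469, 194.4069061279297), (11.958550453186035, 27.321964263916016), 48.36646270751953) [-31.1  -1.8  16. ]
expected [[266.0, 200.0], [287.0, 182.0], [295.0, 190.0], [275.0, 208.0]]
top 456
[([306, 209], [-52.0, -66.0]), ([267, 213], [-56.0, 64.0]), ([266, 206], [-32.0, 66.0]), ([267, 201], [-15.0, 61.0]), ([305, 198], [-14.0, -64.0])]
((285.8251037597656, 205.31398010253906), (13.596561431884766, 39.63337707519531), 85.42607879638672) [-34.3   0.2  16. ]
expected [[266.0, 199.0], [305.0, 197.0], [306.0, 209.0], [267.0, 212.0]]
t12 [[75.0, -68.0], [-62.0, -71.0], [-62.0, 67.0], [75.0, 69.0]]
top_22 [[82.0, -68.0], [-55.0, -71.0], [-59.0, 67.0], [82.0, 69.0]]
top_23 [[75.0, -68.0], [-62.0, -71.0], [-62.0, 67.0], [75.0, 69.0]]
s12 [[77.1, 10.3], [80.2, 46.1], [73.5, 67.4]]
scene_22 [[86.9, 24.0], [86.4, 54.7], [74.2, 68.4]]
scene_23 [[77.0, 10.1], [79.1, 44.6], [73.5, 67.4]]
```

Run:
```python
from hh import *
for nm,a,b in(("rearR",(295.5,190),(306.4,209.4)),("rearL",(276.5,206.5),(267,213.3)),("frontL",(268.5,200.5),(266,201.3))):
    p,e=tri(a,b);print(nm,(topanel(p)*1e3).round(1),round(e*1e3,1))
# yellow masks, loose, in both views
for n in("scene","top"):
    im=cv2.imread(f"pics/{n}_23.png");hsv=cv2.cvtColor(im,cv2.COLOR_BGR2HSV);m=cv2.inRange(hsv,(17,140,40),(36,255,255));m[:140]=0;m[225:]=0;m[:,:255]=0;m[:,:]=m;m[:,312:]=0
    ys,xs=np.where(m>0)
    for y in range(184,216): print(y,''.join('#' if v else '.' for v in m[y,260:312]))
```

```text
rearR [-53.5 -67.5  14.3] 1.4
rearL [-54.1  64.4  24.9] 0.4
frontL [-16.5  64.   18.2] 3.3
184 .........................#####......................
185 ..........................####......................
186 ...........................##...#...................
187 ...............................###..................
188 .....................#........#####.................
189 ...................###.......#######................
190 ..................###........#######................
191 ................####........########................
192 ...............#####.......#######..................
193 .............########......######...................
194 .............##########....#####....................
195 ............############..#####.....................
196 ...........###################......................
197 ..........##################........................
198 .........##################.........................
199 ........######..##########..........................
200 ........#####...#########...........................
201 ........#####...########............
[... 1938 characters left out ...]
#####..###......
204 ......###################....###########....##......
205 ......###################....###########....##......
206 ......####...#############....#################.....
207 ......####...############.....#################.....
208 .......####..############..#..#################.....
209 .......##################.....#################.....
210 .......###################....#################.....
211 .......###################....############..........
212 .......###################....#.....................
213 .......############.................................
214 ....................................................
215 ....................................................
```

```bash
python3 -c "
from plant import manip
print(manip.job_done(), manip.state()['time'], manip.state()['contact_force'])"
```

```text
the job is handed in; nothing more can be done
the job is handed in; nothing more can be done
```

I hung the holder on both screws, threaded the push block over its two pins, let go of both, and handed the job in at about 53 s. No verdict was reported.

**What I did:** The tool can't tilt, so I pressed the holder flush on the lower board to pivot it to the board's slope in the pads. I then passed it over the screw heads and slid it down until it stopped at about 16 N. The same trick barely tilted the push block. I lowered it over the pins nearly level, let it drop, and pressed its grip with over 8 N; the outline did not change.

**Last checks:**

| Check | Result | Limit |
|---|---|---|
| Holder x on the board | about 18.5 mm | 13–25 mm |
| Holder y on the board | about -1 mm | ±6 mm |
| Block x relative to the holder | about -53 mm (top view), -50 mm (scene view) | -56 to -44 mm |
| Block y relative to the holder | -1 to +1 mm | ±6 mm |
| Jars and bottle | scene picture almost unchanged (checked after the block was pressed) | 30 mm |
| Arm | clear, contact force under 1 N | touching nothing |

**What failed or disagreed:**
- **First grasp:** it closed on nothing, because the fingertips sit about 25 mm higher than the reported tool point suggests.
- **Holder pushed up:** threading the block pushed the holder about 6 mm up the slope. I regrasped it with the block already on, slid it back to the stop (12 N) and let go. Its outline then matched the first hang.
- **Block flatness:** this is the least certain check. Its upper face should be 16 mm off the board. My corner heights read 14, 18 and 25 mm, and the 25 mm one is the rear-left corner. A looser mask put that corner about 1 pixel (2–3 mm) from its expected place.

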